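Seat a mounted dental cast in its holder by feel and close the clamp

TASK

Pick up the grey dental cast on its metal mounting plate and set it between the four corner guides of the holder, with its tongue under where the clamp comes down. Press it straight down until you feel it stop, confirm with a firm steady push of about 15 N (never more than 25 N), and only then swing the red-knobbed clamp over and fully shut on the tongue. Leave the other things on the bench where they are.

Things in the scene. Friction and masses are not known exactly. Their poses are not given: they have to be found in the camera images.
- holder: Fixed grey holder, base slab 108 (x) x 138 (y) x 10 mm. Origin at the centre of its nest, on the slab's underside, z up. Four L-shaped aluminium corner guides, 40 mm high over the origin, leave 65 x 77 mm for the plate (1.5 mm play a side), whose x axis goes along the holder's +x; above 31 mm they lean outward as a lead-in. The middle 40 mm of the nest's +x and -x sides are open.
- holder_mid (a point): Nest centre on top of the base slab (10 mm above the holder's origin), axes as holder. Over it is a black lift bed 52 x 64 mm that slides up and down, stays where left and takes 6 N to push down. Its top starts 11 to 22 mm above this point; its stop (thin rubber, 16 N/mm) is 5 to 8 mm lower, 6 to 14 mm above this point, set anew each time, out of sight: only force tells when it is reached.
- cast_grip (a point): Centre of the grey cast's plaster base, 17 mm above the underside of its mounting plate; axes as plate. The base is 57 (x) x 68 (y) mm, from 8 to 26 mm above the plate's underside, teeth to 40 mm. Cast and aluminium plate are one piece, 0.2 to 0.3 kg. Grip it across x (57 mm): flat heel on the tongue side, 22 mm wide flat at the front; the fingers then pass between the corner guides, over the plate.
- plate_under (a point): Centre of the underside of the mounting plate, 62 (x) x 74 (y) x 8 mm; +x points to its tongue (30 mm wide, 8 mm thick, reaching 58 mm from the centre), z up. Fully home: it rests on the lift bed and the bed is on its stop.
- clamp (a joint): Clamp arm angle, rad: 0 shut (level, along holder's +y from the hinge, across the tongue); starts open at 1.9 to 2.25, standing up and leaning away from the nest. The hinge is stiff (0.22 N m) and stays where left. A sprung rubber foot (150 N/m, 12 mm travel) under the arm, 66 mm from the hinge, presses on the tongue when shut.
- clamp_hinge (a point): Hinge axis of the clamp, at 44, -66, 44 mm (x, y, z) in the holder's frame; the axis lies along the holder's x, and the arm swings in the holder's y-z plane.
- clamp_knob (a point): Centre of the red ball knob, 22 mm across, at the end of the clamp arm, 113 mm from the hinge axis. Shut, it is at 44, 47, 44 mm in the holder's frame. The arm is 12 x 8 mm steel.
- wax_block: Yellow wax block 30 x 62 x 19 mm, loose bystander; origin under its centre.
- tongue_mid (a point): Middle of the top face of the plate's tongue, 43 mm from the plate's centre along its +x and 8 mm above its underside; the clamp's foot comes down on it.
- felt_wheel: Round felt wheel 48 mm across, 12 mm thick, loose bystander; origin under its centre.
Not all that is in view belongs to the job. Several things look just like the part that bears cast_grip: the one meant starts farthest to the robot's left.

How it is judged:
By the outcome, as a careful person would: the job done as asked, in the order asked, and still so for the second after the job is handed in, with the robot touching nothing.
It also fails if it takes over 64 s, if anything falls off the work surface, if the arm or the gripper's body presses on something with over 40 N, if the wrist force passes 120 N, or if a joint passes its speed limit or range.

ROBOT

A 6-joint arm with a two-finger parallel gripper is mounted at the origin on a cart in front of the work surface, level with it; the furniture and walls round the work are solid. World frame = base frame: x ahead of the robot, y to its left, z up, the work surface at z = 0. Lengths are in m, angles in degrees, forces in N, time in s.
With the tool pointing down it reaches from about 0.375 to 0.9 m from the base axis. Payload 3.1 kg.
Tool frame: the origin (TCP) lies midway between the tips of the shut fingers; the grasp point (between the pads) lies 19 mm behind it; x points along the fingers, y is the direction in which the jaws open and shut, and the axes are right-handed (so a half turn about x gives the same grasp; the last joint's range is limited). The gripper opens to 87 mm and grips with 3 to 60 N. Pads are 19 mm wide; open, the fingers measure 117 mm over their backs; the gripper's body (75 mm by 190 mm) begins 51 mm behind the grasp point.
Start: joints at [53.314, 30.224, 82.088, -0, 67.689, -10.227], TCP at [0.278, 0.56, 0.223] pointing down, gripper open.
Joint ranges: [-176.69, 176.69], [-43.24, 126.21], [12.49, 139.97], [-82, 262], [0, 151.66], [-163.58, 163.58]. Speed limits (degrees/s): [159.86, 159.86, 180, 180, 180, 180].

INTERFACE

Orientations are given as a 3x3 rotation matrix whose columns are the frame's x, y, z axes.
In Python, from rig import bot gives the robot as it stands.
- The arm moves only by the tool play_rows, never from a script. Its argument "motion" is a list of rows, each a list of 3 entries, a list of its own where there are three numbers: the shift along the tool's x, y, z in mm, then the turn, a rotation vector about the tool's x, y, z in degrees, then the opening, from 0 (shut) to 1 (fully open). A call has 1 to 8 rows; each row is the pose to reach, as a shift and turn from the pose commanded when the call began, along the tool's axes at that moment; what a row does not reach only later rows make up. A row lasts 1/10 s, in which the tool goes at most 50 mm and 8.59 degrees, less where a joint would pass 70% of its speed; a pose out of reach is approached as far as the arm can. A call with a gripper value outside its range is refused whole. The fingers move at their own pace and stop on an object; the grip force is fixed at half the most. Time passes only in rows, so rows that repeat a pose let the fingers close. It gives the time, the measured TCP pose, the force and the opening at its end, in the units of the state.
- bot.read_state(): the state, without advancing time (a new reading comes with each control period).
- bot.capture(name): name is "scene" or "top" or "wrist"; returns a dict with "img" (480x640x3 uint8, blue, green, red), "mtx" (3x3 intrinsics, pixels), "rvec" (rotation vector, rad) and "tvec" (3), from world to camera coordinates, as OpenCV has them. Camera axes: x right, y down, z forward; pixel columns grow to the right and rows downward; lengths in m; the calibration is good to about 2 mm. A picture is of the moment at which its call begins. There is no depth.
- bot.hand_in(): hands the job in, once; it reports no verdict.
The state is a dict: "time_s": time; "joint_positions": joint angles; "qvel": joint speeds; "tau": joint torques, N m; "position": TCP position; "tcp_rot": TCP orientation; "force": force on the tool from outside, world axes, zero at the start; "moment": the same for the moment, N m; "opening": opening from 0.0 (shut) to 1.0 (fully open).
Only numpy, scipy, OpenCV 4.12 (cv2) and the standard library are available. Lean on these libraries where they do the work, as an engineer would, in place of code of your own. Each camera call takes 0.05 s, during which the arm holds its last target.

## Working session

There is one attempt and no reset: what is moved stays moved. The work goes in short steps, Python scripts to look and compute and a tool call to move; the robot and the scene stay as the last step left them, time stands still between calls to the robot, and variables do not carry over. Pictures are saved under pics/ and viewed, and the job is handed in when it is done.

Besides the shell and the picture viewer there is one more tool, called after "Call:" in YAML: its name, and indented under it one key for each argument. play_rows: Moves the arm, as the interface text tells. Its arguments: {"type":"object","properties":{"motion":{"type":"array"}},"required":["motion"]}

```bash
ls; mkdir -p pics; python3 - <<'E'
from rig import bot
import cv2
s=bot.read_state(); print(s)
for n in("scene","top","wrist"):
    c=bot.capture(n); cv2.imwrite(f"pics/{n}0.png",c["img"]); print(n,c["mtx"].round(1).tolist(),c["rvec"],c["tvec"])
E
```

```text
pics
{'time_s': 0.0, 'joint_positions': array([ 5.33127954e+01,  3.02766701e+01,  8.21563950e+01,  1.79951143e-04,
        6.76872329e+01, -1.02271605e+01]), 'qvel': array([-0.0129267 , -0.01033335, -0.04684406,  0.04626753,  0.00932042,
        0.02553774]), 'tau': array([-1.01966998e-03, -4.40041280e+01, -1.76589096e+01,  6.32192334e-02,
        5.83365059e-02, -1.39189292e-04]), 'position': array([0.27801741, 0.55895517, 0.22159619]), 'tcp_rot': array([[-1.25672358e-03,  4.45573385e-01,  8.95244536e-01],
       [-1.68194674e-03,  8.95243035e-01, -4.45574999e-01],
       [-9.99997796e-01, -2.06571823e-03, -3.75642332e-04]]), 'force': array([-0.46051636, -0.43041584,  0.08446965]), 'moment': array([ 0.05054457, -0.00411986,  0.01154154]), 'opening': 1.0012407716229532}
scene [[443.9, 0.0, 313.1], [0.0, 443.9, 234.5], [0.0, 0.0, 1.0]] [ 2.18337508 -0.71599882  0.32832318] [-0.27990507  0.3509932   0.51577206]
top [[599.2, 0.0, 318.3], [0.0, 599.2, 243.7], [0.0, 0.0, 1.0]] [ 2.10679934 -2.10929812  0.18854079] [0.22444037 0.51101619 0.99986727]
wrist [[390.8, 0.0, 318.9], [0.0, 390.8, 241.3], [0.0, 0.0, 1.0]] [-2.48581734 -1.53869433 -0.19079514] [-0.62431147 -0.02980213  0.38952632]
```

View pics/scene0.png

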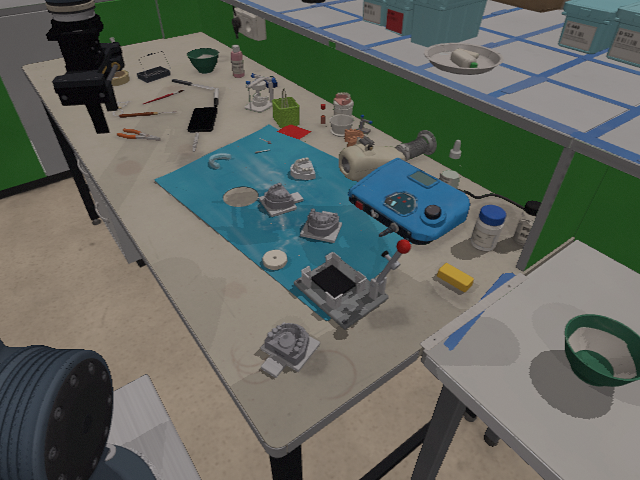

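View pics/top0.png

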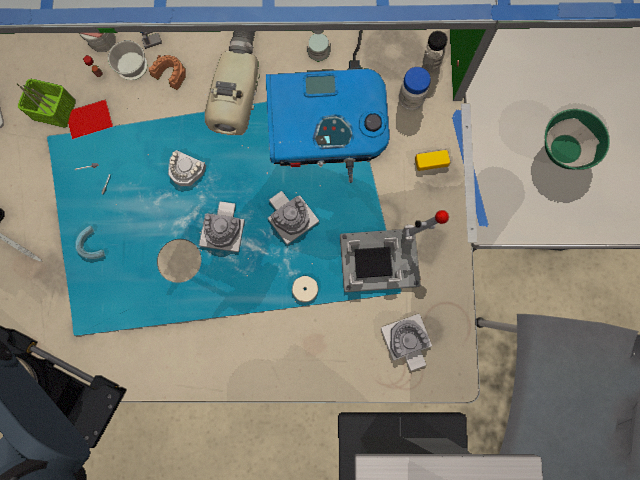

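View pics/wrist0.png

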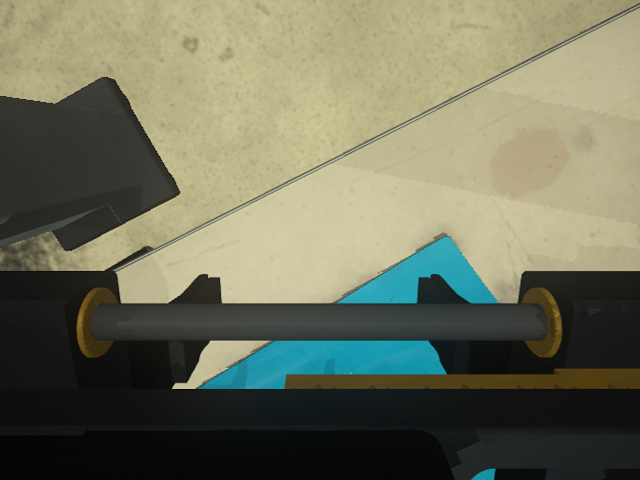

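```bash
cat > h.py <<'E'
import numpy as np,cv2
from scipy.spatial.transform import Rotation as R
def proj(c,P): return cv2.projectPoints(np.array(P,float).reshape(-1,1,3),c["rvec"],c["tvec"],c["mtx"],None)[0].reshape(-1,2)
def back(c,uv,z):
    Rm=cv2.Rodrigues(c["rvec"])[0]; C=-Rm.T@np.ravel(c["tvec"])
    uv=np.array(uv,float).reshape(-1,2); z=np.broadcast_to(z,(len(uv),))
    d=(np.linalg.inv(c["mtx"])@np.c_[uv,np.ones(len(uv))].T).T@Rm
    return C+d*((z-C[2])/d[:,2])[:,None]
E
python3 - <<'E'
from rig import bot
from h import *
c=bot.capture("top");s=bot.capture("scene")
print(proj(c,[[0,0,0],[.278,.56,.22]]),back(c,[[222,230],[292,217],[405,342],[186,168],[375,262],[442,216]],[.02,.02,.02,.02,.02,.1]).round(3))
i=c["img"]
cv2.imwrite("pics/t1.png",cv2.resize(i[135:275,140:340],None,fx=4,fy=4,interpolation=cv2.INTER_CUBIC))
cv2.imwrite("pics/t2.png",cv2.resize(i[190:390,270:470],None,fx=3,fy=3,interpolation=cv2.INTER_CUBIC))
i=s["img"]
cv2.imwrite("pics/s1.png",cv2.resize(i[140:260,190:370],None,fx=4,fy=4,interpolation=cv2.INTER_CUBIC))
cv2.imwrite("pics/s2.png",cv2.resize(i[230:380,250:430],None,fx=4,fy=4,interpolation=cv2.INTER_CUBIC))
E
```

```text
[[452.76296303 549.86893964]
 [ 78.90434986 382.40998623]] [[0.544 0.401 0.02 ]
 [0.568 0.273 0.02 ]
 [0.342 0.072 0.02 ]
 [0.663 0.472 0.02 ]
 [0.484 0.122 0.02 ]
 [0.549 0.014 0.1  ]]
```

View pics/t1.png

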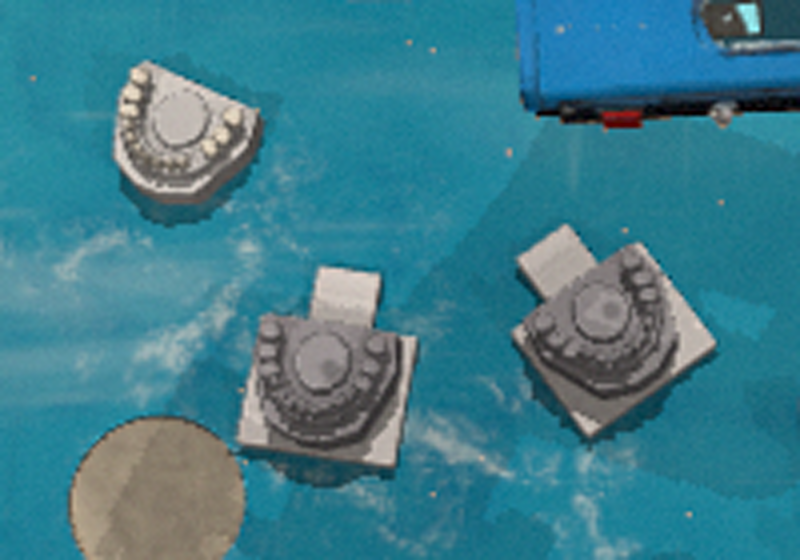

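View pics/s1.png

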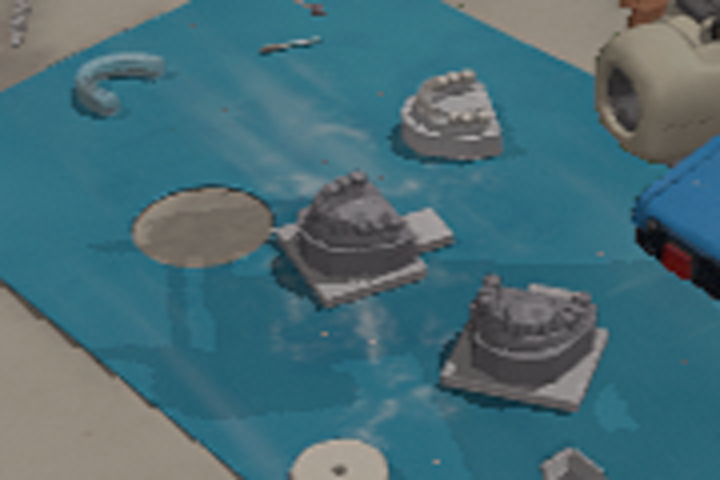

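View pics/t2.png

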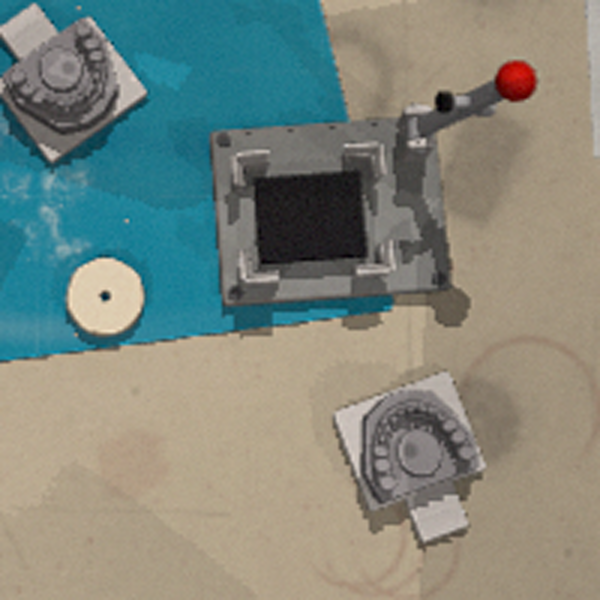

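View pics/s2.png

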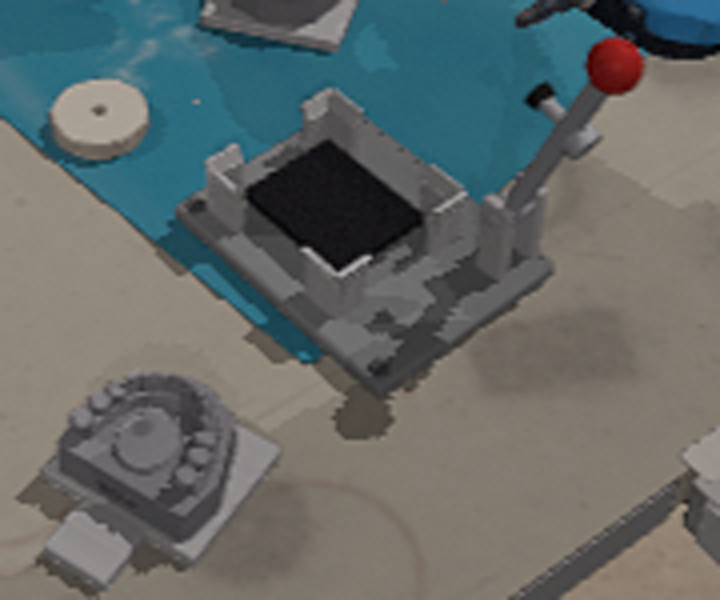

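```bash
python3 - <<'E'
from rig import bot
from h import *
c=bot.capture("top");s=bot.capture("scene");w=bot.capture("wrist");st=bot.read_state()
for k in (c,s): print((-cv2.Rodrigues(k["rvec"])[0].T@np.ravel(k["tvec"])).round(3))
Rw=cv2.Rodrigues(w["rvec"])[0]; C=-Rw.T@np.ravel(w["tvec"])
T=st["tcp_rot"]; print("wrist cam in tool",(T.T@(C-st["position"])).round(4),(T.T@Rw.T).round(3))
def crop(k,n,x0,y0,w,h,f): cv2.imwrite(f"pics/{n}.png",cv2.resize(k["img"][y0:y0+h,x0:x0+w],None,fx=f,fy=f,interpolation=cv2.INTER_CUBIC))
crop(c,"tc",190,195,60,66,9)
crop(s,"sc",250,175,60,48,12)
crop(c,"th",335,205,125,100,6)
crop(s,"sh",290,230,130,100,6)
print(back(c,[[470,245],[470,110],[476,400]],0).round(3))
cv2.imwrite("pics/sr.png",cv2.resize(s["img"][230:450,350:640],None,fx=2.5,fy=2.5))
E
```

```text
[0.304 0.203 1.085]
[ 0.129 -0.299  0.601]
wrist cam in tool [-1.624e-01  1.000e-04 -6.650e-02] [[-0.001 -0.246  0.969]
 [ 1.    -0.001  0.   ]
 [ 0.001  0.969  0.246]]
[[ 0.519 -0.054  0.   ]
 [ 0.783 -0.067  0.   ]
 [ 0.242 -0.051  0.   ]]
```

View pics/tc.png

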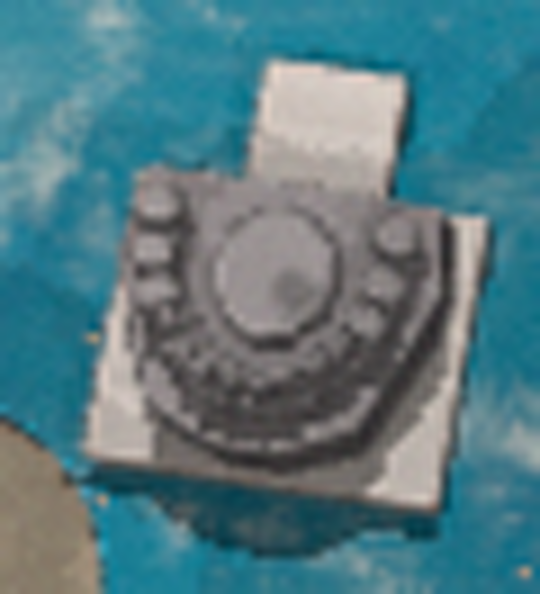

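View pics/sc.png

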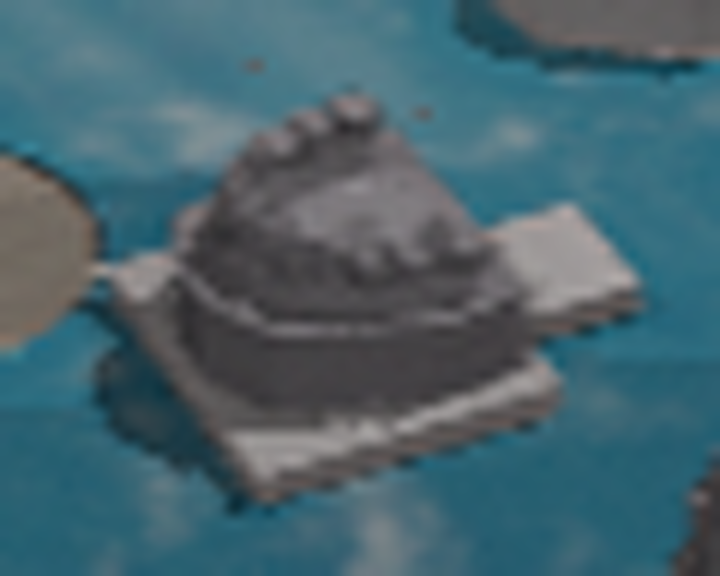

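View pics/th.png

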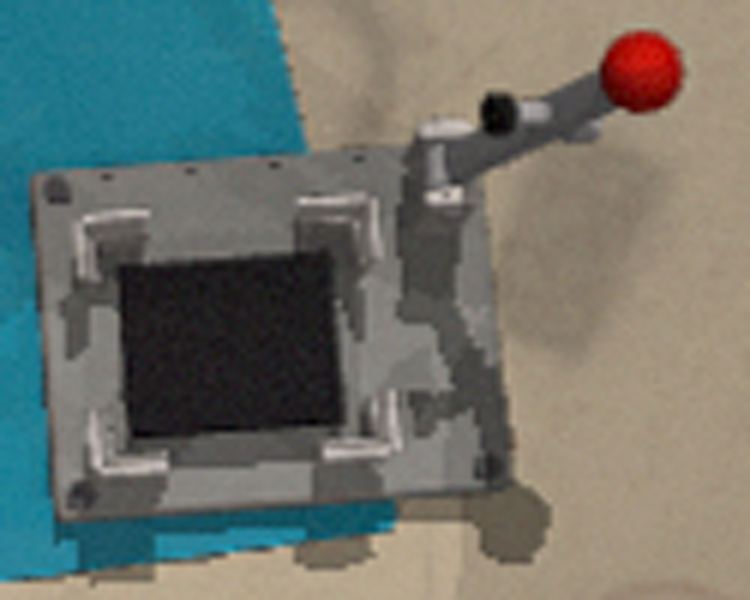

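View pics/sh.png

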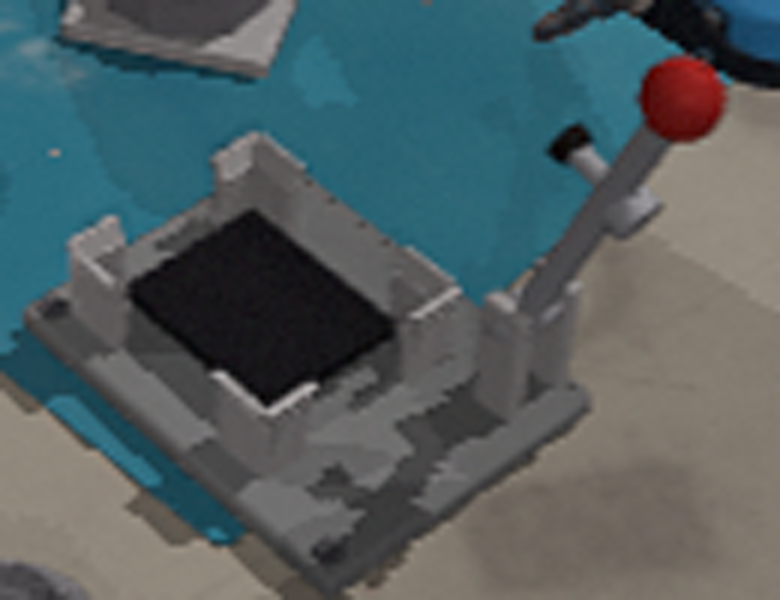

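View pics/sr.png

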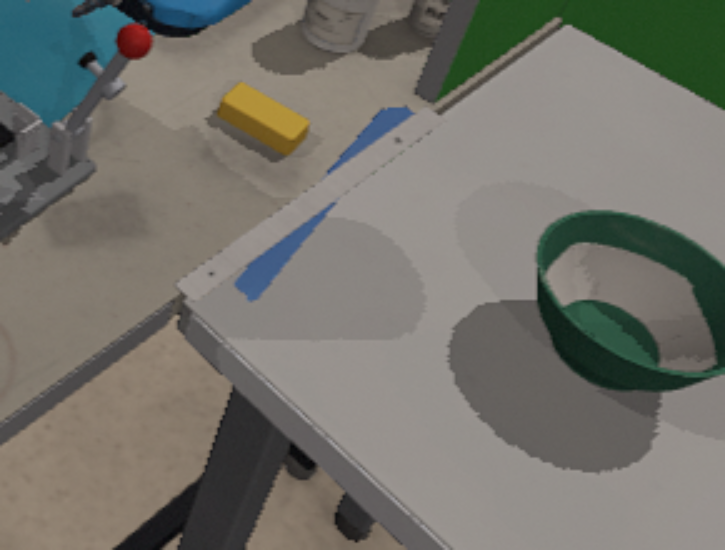

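```bash
cat > fit.py <<'E'
from rig import bot
from h import *
from scipy.optimize import least_squares
c=bot.capture("top");s=bot.capture("scene")
def px(p,f,o): return (np.array(p,float)+.5)/f-.5+np.array(o)
def pose(p,X): 
    X=np.array(X,float)/1000; a=p[2]; M=np.array([[np.cos(a),-np.sin(a),0],[np.sin(a),np.cos(a),0],[0,0,1]])
    return X@M.T+[p[0],p[1],0]
ct=px([(268,62),(408,75),(488,218),(440,503),(90,455)],9,(190,195)); CT=[(58,15,8),(58,-15,8),(31,-37,8),(-31,-37,8),(-31,37,8)]
cs=px([(572,205),(640,290),(560,375),(258,480),(115,285)],12,(250,175)); CS=CT
for nm,L in (("top",[(c,ct)]),("scene",[(s,cs)]),("both",[(c,ct),(s,cs)])):
    r=least_squares(lambda p:np.concatenate([(proj(k,pose(p,CT))-u).ravel() for k,u in L]),[.54,.4,0])
    print("cast",nm,r.x[:2].round(4),np.degrees(r.x[2]).round(2),np.abs(r.fun).max().round(2))
bt=px([(118,264),(330,252),(343,424),(128,438)],6,(335,205)); B=[(26,32),(26,-32),(-26,-32),(-26,32)]
bs=px([(252,210),(395,330),(268,405),(130,293)],6,(290,230))
lt=px([(36,174),(58,515),(510,485)],6,(335,205)); ls=px([(28,312),(330,590),(588,395)],6,(290,230))
def res(p,L,sep=False):
    o=[]
    for k,b,l,li in L:
        o.append(proj(k,pose(p,[(x,y,p[3]) for x,y in B]))-b)
        ya,x0=p[4],p[5]
        P=[(x0+54,ya,10),(x0-54,ya,10),(x0-54,ya-138,10),(x0+54,ya-138,10)]
        o.append(proj(k,pose(p,[P[i] for i in li]))-l)
    return np.concatenate([a.ravel() for a in o])
LT=(c,bt,lt,[0,1,2]);LS=(s,bs,ls,[1,2,3])
for nm,L in (("top",[LT]),("scene",[LS]),("both",[LT,LS])):
    r=least_squares(lambda p:res(p,L),[.484,.122,0,25,57,0],x_scale=[.01,.01,.1,5,5,5])
    print("holder",nm,r.x[:2].round(4),np.degrees(r.x[2]).round(2),r.x[3:].round(1),np.abs(r.fun).max().round(2))
H=r.x
kt=px([(642,72)],6,(335,205));ks=px([(683,100)],6,(290,230))
def P(k): return k["mtx"]@np.c_[cv2.Rodrigues(k["rvec"])[0],np.ravel(k["tvec"])]
X=cv2.triangulatePoints(P(c),P(s),kt.T,ks.T);X=(X[:3]/X[3]).ravel();d=X-[H[0],H[1],0];a=H[2]
k=np.array([np.cos(a)*d[0]+np.sin(a)*d[1],-np.sin(a)*d[0]+np.cos(a)*d[1],d[2]])*1e3
print("knob",X.round(4),k.round(1),np.hypot(k[1]+66,k[2]-44),np.arctan2(k[2]-44,k[1]+66))
G=[(sx*x,sy*y,z) for sx in(1,-1) for sy in (1,-1) for x,y in((32.5,38.5),) for z in(31,40)]+[(44,-66,44)]
for n,k,x0,y0,w,h,f in(("oh",c,335,205,125,100,6),("ohs",s,290,230,130,100,6)):
    im=cv2.resize(k["img"][y0:y0+h,x0:x0+w],None,fx=f,fy=f,interpolation=cv2.INTER_CUBIC)
    for u in np.r_[proj(k,pose(H,G)),proj(k,pose(H,[(x,y,H[3]) for x,y in B]))]:
        q=(u-[x0,y0]+.5)*f-.5; cv2.circle(im,tuple(int(v) for v in q.round()),3,(0,255,0),-1)
    cv2.imwrite(f"pics/{n}.png",im)
E
python3 fit.py
```

```text
cast top [0.543  0.4032] -8.07 0.64
cast scene [0.5416 0.4023] -8.32 1.02
cast both [0.5426 0.4031] -8.14 1.3
holder top [0.483  0.1267] 3.56 [26.3 54.7  7.3] 1.14
holder scene [0.4942 0.1384] 4.01 [ 3.9 42.9 -6.8] 1.57
holder both [0.4841 0.1263] 3.61 [20.5 54.8  5.5] 1.74
knob [0.5354 0.0245 0.1502] [  44.8 -104.8  150.2] 113.07346654433923 1.9208210036655085
```

View pics/oh.png

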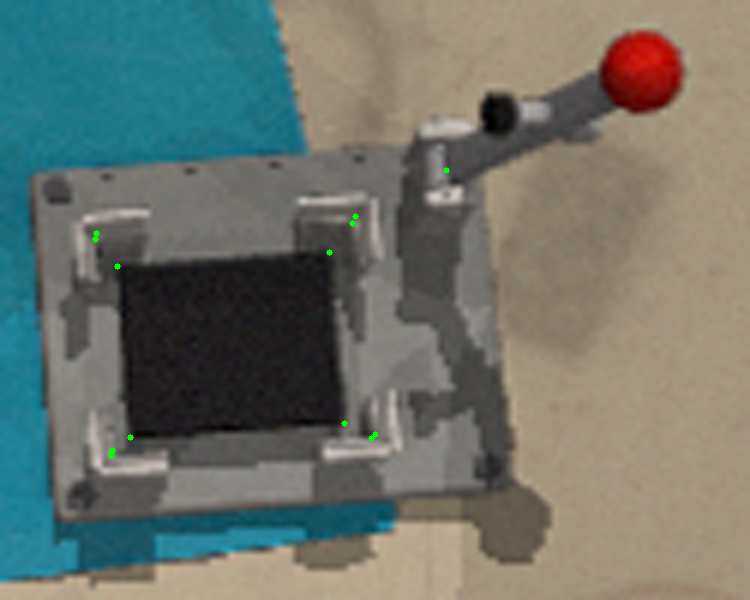

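View pics/ohs.png

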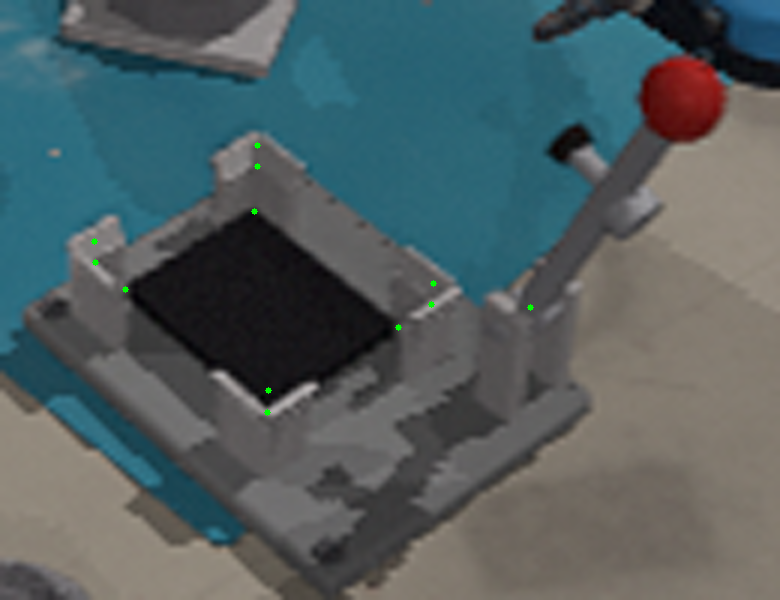

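```bash
cat > fit2.py <<'E'
exec(open('fit.py').read().split('def res')[0])
gt=px([(78,215),(378,198),(400,452),(93,472)],6,(335,205))
def res(p):
    gx,gy=p[4:6]
    return np.concatenate([(proj(c,pose(p,[(gx,gy,40),(gx,-gy,40),(-gx,-gy,40),(-gx,gy,40)]))-gt).ravel(),(proj(c,pose(p,[(x,y,p[3]) for x,y in B]))-bt).ravel()])
r=least_squares(res,[.484,.122,0,25,36,42],x_scale=[.01,.01,.1,5,5,5])
print(r.x[:2].round(4),np.degrees(r.x[2]).round(2),r.x[3:].round(1),r.fun.round(1))
p=r.x
for n,k,x0,y0,w,h,f in(("oi",c,335,205,125,100,6),("ois",s,290,230,130,100,6)):
    im=cv2.resize(k["img"][y0:y0+h,x0:x0+w],None,fx=f,fy=f,interpolation=cv2.INTER_CUBIC)
    gx,gy=p[4:6]
    def poly(P,col):
        q=((proj(k,pose(p,P))-[x0,y0]+.5)*f-.5).round().astype(int); cv2.polylines(im,[q.reshape(-1,1,2)],True,col,1)
    rc=lambda a,b,z:[(a,b,z),(a,-b,z),(-a,-b,z),(-a,b,z)]
    poly(rc(gx,gy,40),(0,255,0)); poly(rc(32.5,38.5,31),(0,255,255)); poly(rc(26,32,p[3]),(255,0,255))
    poly([(44,-66,44),(44,47,44)],(255,255,0))
    cv2.imwrite(f"pics/{n}.png",im)
E
python3 fit2.py
```

```text
cast top [0.543  0.4032] -8.07 0.64
cast scene [0.5416 0.4023] -8.32 1.02
cast both [0.5426 0.4031] -8.14 1.3
[0.484  0.1258] 3.22 [19.8 38.2 44.7] [-0.4 -0.  -0.2 -0.1 -0.3  0.1 -0.1 -0.3  0.1  0.3  0.1  0.2  0.3  0.
  0.4 -0.3]
```

```bash
sleep 1
```

```text
(no output)
```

View pics/oi.png

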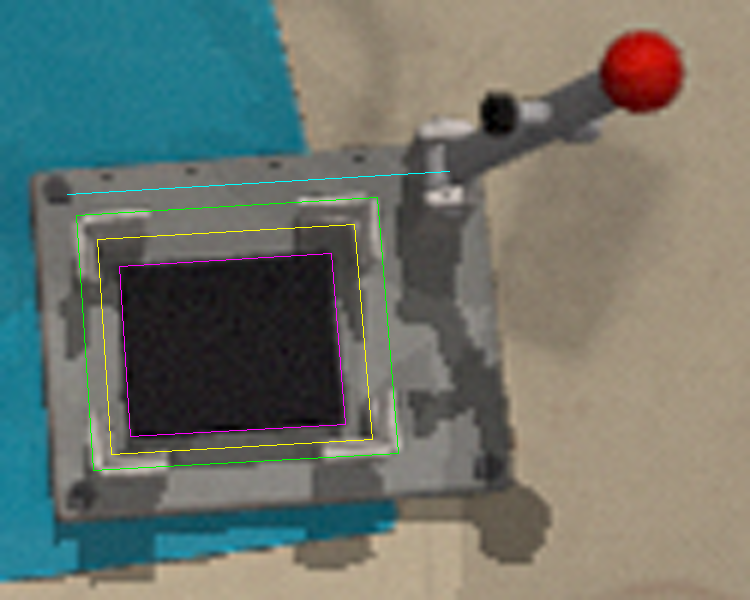

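View pics/ois.png

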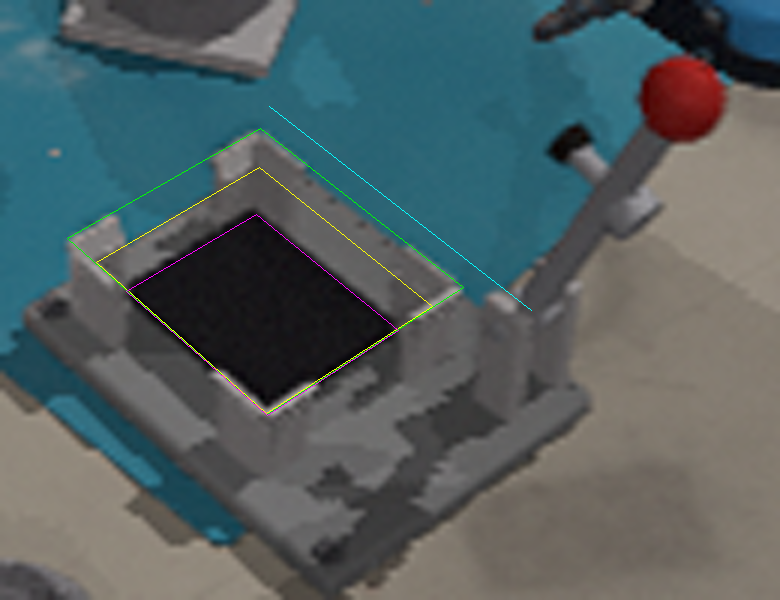

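```bash
cat > plan.py <<'E'
import sys
from rig import bot
from h import *
def plan(pos,yaw):
    s=bot.read_state();T=s["tcp_rot"];a=np.radians(yaw)
    D=np.array([[0,np.cos(a),np.sin(a)],[0,np.sin(a),-np.cos(a)],[-1,0,0]])
    print("t",round(s["time_s"],2),"pos",s["position"].round(4),"yaw",np.degrees(np.arctan2(T[1,1],T[0,1])).round(2),"F",s["force"].round(1),"open",round(s["opening"],3))
    print("shift",(T.T@(np.array(pos)-s["position"])*1e3).round(1),"turn",np.degrees(R.from_matrix(T.T@D).as_rotvec()).round(2))
if __name__=="__main__": v=[float(x) for x in sys.argv[1:]]; plan(v[:3],v[3])
E
python3 plan.py 0.543 0.403 0.14 -8.1
```

```text
t 0.6 pos [0.2784 0.5595 0.2226] yaw 63.54 F [ 0.2 -0.5  0.9] open 1.001
shift [ 82.6 -22.3 306.6] turn [71.64  0.   -0.  ]
```

Call:
play_rows:
  motion:
    - [[40,-22.3,306.6],[71.6,0,0],1]
    - [[60,-22.3,306.6],[71.6,0,0],1]
    - [[82.6,-22.3,306.6],[71.6,0,0],1]
    - [[82.6,-22.3,306.6],[71.6,0,0],1]
    - [[82.6,-22.3,306.6],[71.6,0,0],1]
    - [[82.6,-22.3,306.6],[71.6,0,0],1]
    - [[82.6,-22.3,306.6],[71.6,0,0],1]
    - [[82.6,-22.3,306.6],[71.6,0,0],1]

```text
time_s: 1.4
position: [0.546, 0.4001, 0.1383]
tcp_rot: [[-0.0, 0.995, -0.102], [-0.001, -0.102, -0.995], [-1.0, -0.0, 0.001]]
force: [-0.6, 0.5, 0.8]
opening: 1.007
```

Call:
play_rows:
  motion:
    - [[0,0,0],[0,0,0],1]
    - [[0,0,0],[0,0,0],1]

```text
time_s: 1.6
position: [0.5427, 0.4031, 0.14]
tcp_rot: [[-0.0, 0.996, -0.088], [0.0, -0.088, -0.996], [-1.0, -0.0, 0.0]]
force: [-0.3, 0.5, -1.1]
opening: 0.999
```

```bash
python3 - <<'E'
from rig import bot
from h import *
from plan import plan
plan([.543,.403,.14],-8.1)
w=bot.capture("wrist");cv2.imwrite("pics/w1.png",w["img"])
plan([.543,.403,.14],-8.1)
c=bot.capture("top");cv2.imwrite("pics/t3.png",cv2.resize(c["img"][100:320,120:400],None,fx=2.8,fy=2.7))
plan([.543,.403,.14],-8.1)
E
```

```text
t 1.6 pos [0.5427 0.4031 0.14  ] yaw -5.02 F [-0.3  0.5 -1.1] open 0.999
shift [-0.   0.3  0. ] turn [3.08 0.   0.01]
t 1.65 pos [0.5425 0.4033 0.1401] yaw -5.02 F [ 0.   0.3 -0.1] open 0.998
shift [0.1 0.5 0.3] turn [ 3.08 -0.    0.  ]
t 1.7 pos [0.5424 0.4035 0.1403] yaw -5.03 F [ 0.4 -0.8  0.1] open 0.997
shift [0.3 0.6 0.5] turn [ 3.07 -0.01 -0.01]
```

View pics/w1.png

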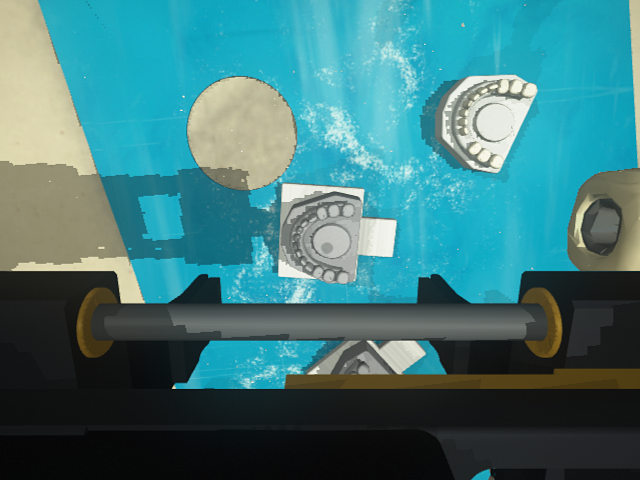

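View pics/t3.png

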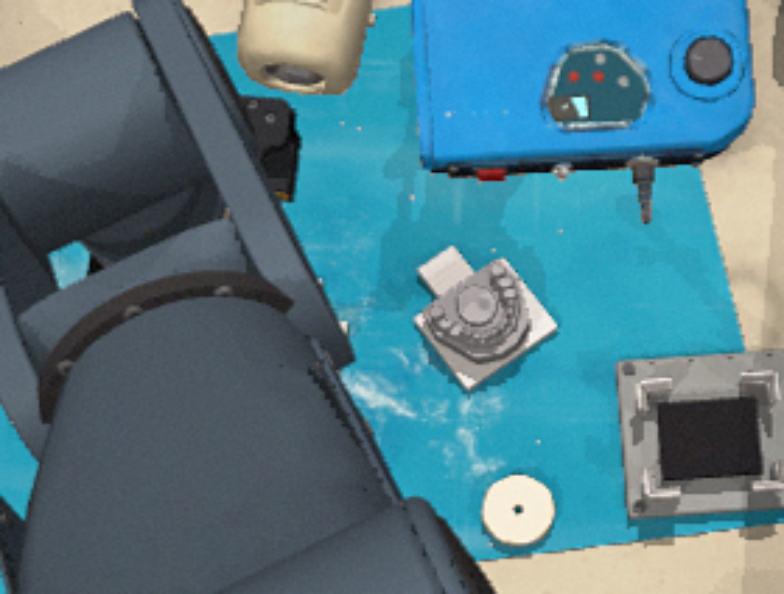

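```bash
python3 - <<'E'
from rig import bot
from h import *
w=bot.capture("wrist");im=w["img"].copy()
a=np.radians(-8.1);M=np.array([[np.cos(a),-np.sin(a),0],[np.sin(a),np.cos(a),0],[0,0,1]])
X=np.array([(58,15,8),(58,-15,8),(31,-15,8),(31,-37,8),(-31,-37,8),(-31,37,8),(31,37,8),(31,15,8)])/1e3@M.T+[.543,.403,0]
q=proj(w,X); print(q.round(0).tolist(), proj(w,[bot.read_state()["position"]]))
im=cv2.resize(im,None,fx=1,fy=1)
big=cv2.resize(im[150:330,230:430],None,fx=4,fy=4,interpolation=cv2.INTER_CUBIC)[:600]
cv2.polylines(big,[((q-[230,150]+.5)*4-.5).round().astype(int).reshape(-1,1,2)],True,(0,255,0),1)
cv2.imwrite("pics/w2.png",big)
E
```

```text
[[396.0, 217.0], [392.0, 255.0], [357.0, 253.0], [355.0, 279.0], [278.0, 275.0], [280.0, 182.0], [363.0, 186.0], [360.0, 215.0]] [[317.56241192 297.33908837]]
```

View pics/w2.png

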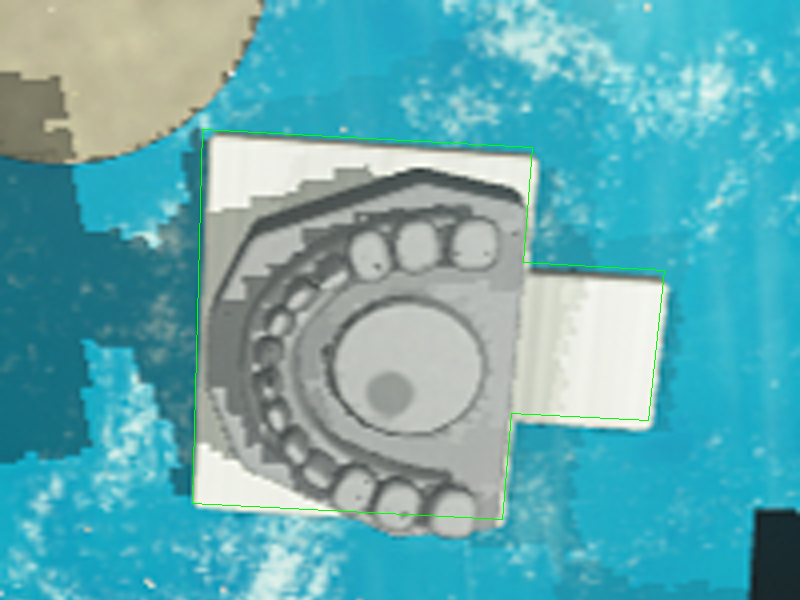

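Call:
play_rows:
  motion:
    - [[30,0.6,1.0],[3.2,0,0],1]
    - [[60,0.6,1.0],[3.2,0,0],1]
    - [[90,0.6,1.0],[3.2,0,0],1]
    - [[105,0.6,1.0],[3.2,0,0],1]
    - [[115,0.6,1.0],[3.2,0,0],1]
    - [[115,0.6,1.0],[3.2,0,0],1]

```text
time_s: 2.35
position: [0.5429, 0.4019, 0.0241]
tcp_rot: [[-0.001, 0.989, -0.145], [-0.001, -0.145, -0.989], [-1.0, -0.001, 0.001]]
force: [-0.2, 0.1, -0.4]
opening: 0.999
```

```bash
python3 - <<'E'
from rig import bot
from h import *
from plan import plan
plan([.543,.4022,.011],-8.3)
w=bot.capture("wrist");cv2.imwrite("pics/w3.png",w["img"])
w=bot.capture("scene");cv2.imwrite("pics/s3.png",cv2.resize(w["img"][120:260,190:370],None,fx=4,fy=4,interpolation=cv2.INTER_CUBIC))
plan([.543,.4022,.011],-8.3)
E
```

```text
t 2.35 pos [0.5429 0.4019 0.0241] yaw -8.37 F [-0.2  0.1 -0.4] open 0.999
shift [13.1  0.1 -0.3] turn [-0.07  0.06  0.07]
t 2.45 pos [0.5443 0.4025 0.026 ] yaw -8.39 F [-0.6 -0.3 -0. ] open 1.002
shift [15.  -1.2  0.5] turn [-0.09 -0.07 -0.1 ]
```

View pics/w3.png

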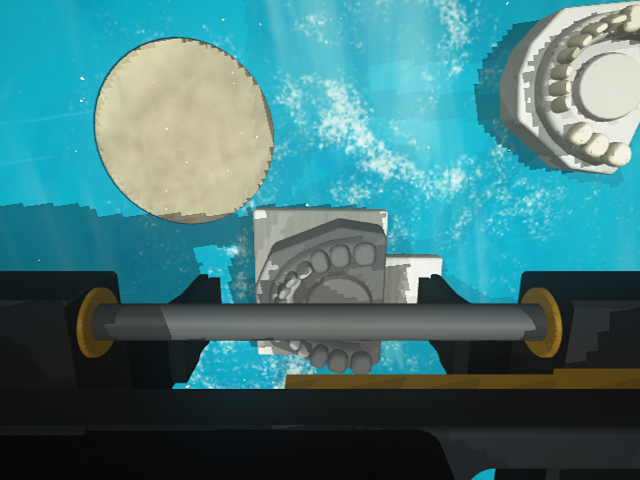

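View pics/s3.png

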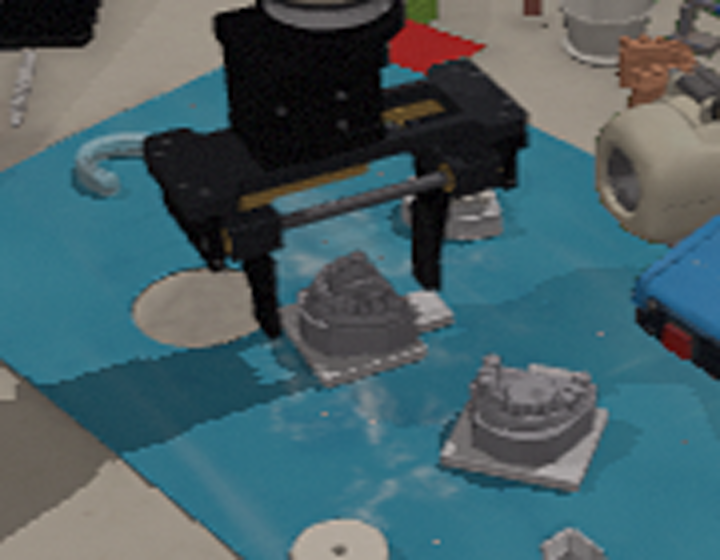

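Call:
play_rows:
  motion:
    - [[7,0,0],[0,0,0],1]
    - [[14,0,0],[0,0,0],1]
    - [[14,0,0],[0,0,0],1]
    - [[14,0,0],[0,0,0],1]

```text
time_s: 2.85
position: [0.5434, 0.4018, 0.0109]
tcp_rot: [[-0.0, 0.989, -0.146], [-0.0, -0.146, -0.989], [-1.0, -0.0, 0.0]]
force: [-1.2, 0.6, 0.6]
opening: 1.0
```

Call:
play_rows:
  motion:
    - [[0,0,0],[0,0,0],0.5]
    - [[0,0,0],[0,0,0],0.5]
    - [[0,0,0],[0,0,0],0.5]
    - [[0,0,0],[0,0,0],0.5]
    - [[0,0,0],[0,0,0],0.5]
    - [[0,0,0],[0,0,0],0.5]

```text
time_s: 3.45
position: [0.5434, 0.4019, 0.011]
tcp_rot: [[-0.0, 0.989, -0.146], [-0.0, -0.146, -0.989], [-1.0, -0.0, 0.0]]
force: [-0.9, 0.3, 0.0]
opening: 0.647
```

```bash
python3 - <<'E'
from rig import bot
from h import *
from plan import plan
plan([.543,.4022,.011],-8.3)
w=bot.capture("wrist");cv2.imwrite("pics/w4.png",w["img"])
w=bot.capture("scene");cv2.imwrite("pics/s4.png",cv2.resize(w["img"][120:260,190:370],None,fx=4,fy=4,interpolation=cv2.INTER_CUBIC))
plan([.543,.4022,.011],-8.3)
E
```

```text
t 3.45 pos [0.5434 0.4019 0.011 ] yaw -8.41 F [-0.9  0.3  0. ] open 0.647
shift [-0.  -0.5 -0.3] turn [-0.11  0.01  0.01]
t 3.55 pos [0.5434 0.4019 0.011 ] yaw -8.41 F [-0.6  0.4  0.6] open 0.646
shift [-0.  -0.5 -0.3] turn [-0.11  0.01  0.01]
```

View pics/w4.png

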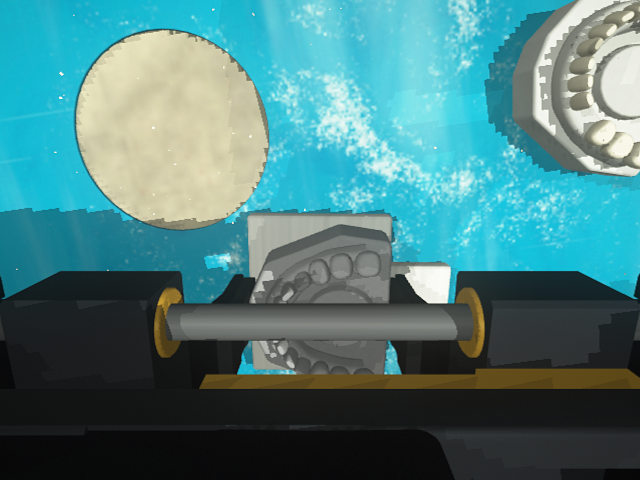

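View pics/s4.png

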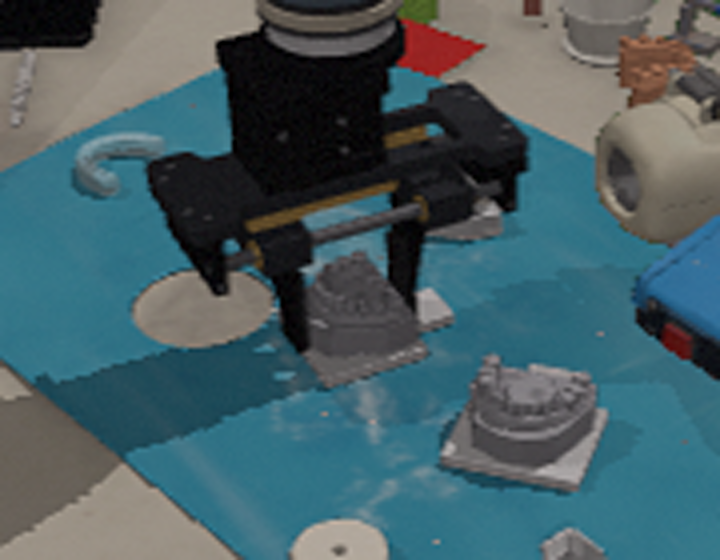

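Call:
play_rows:
  motion:
    - [[-5,0,0],[0,0,0],0.3]
    - [[-25,0,0],[0,0,0],0.3]
    - [[-55,0,0],[0,0,0],0.3]
    - [[-85,0,0],[0,0,0],0.3]
    - [[-110,0,0],[0,0,0],0.3]
    - [[-110,0,0],[0,0,0],0.3]
    - [[-110,0,0],[0,0,0],0.3]
    - [[-110,0,0],[0,0,0],0.3]

```text
time_s: 4.35
position: [0.542, 0.4011, 0.1189]
tcp_rot: [[-0.004, 0.989, -0.146], [-0.002, -0.146, -0.989], [-1.0, -0.003, 0.002]]
force: [-0.8, -0.2, -2.1]
opening: 0.646
```

```bash
python3 - <<'E'
from rig import bot
from h import *
from plan import plan
plan([.484,.1258,.12],3.3)
w=bot.capture("wrist");cv2.imwrite("pics/w5.png",w["img"])
plan([.484,.1258,.12],3.3)
E
```

```text
t 4.35 pos [0.542  0.4011 0.1189] yaw -8.41 F [-0.8 -0.2 -2.1] open 0.646
shift [ -0.4 -17.1 280.8] turn [-11.71   0.12   0.21]
t 4.4 pos [0.542  0.4011 0.1187] yaw -8.42 F [-0.3 -0.8 -2.7] open 0.646
shift [ -0.6 -17.1 280.8] turn [-11.72   0.13   0.22]
```

View pics/w5.png

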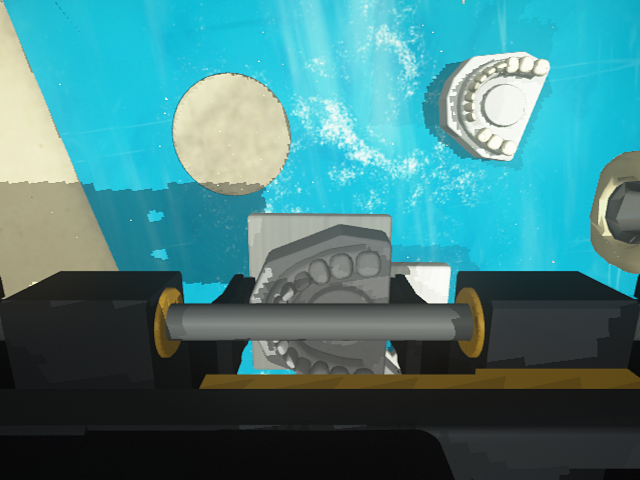

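```bash
python3 - <<'E'
import cv2
i=cv2.imread("pics/w5.png")[200:300,235:465]
cv2.imwrite("pics/w5c.png",cv2.resize(i,None,fx=3.4,fy=3.4,interpolation=cv2.INTER_CUBIC))
E
```

```text
(no output)
```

View pics/w5c.png

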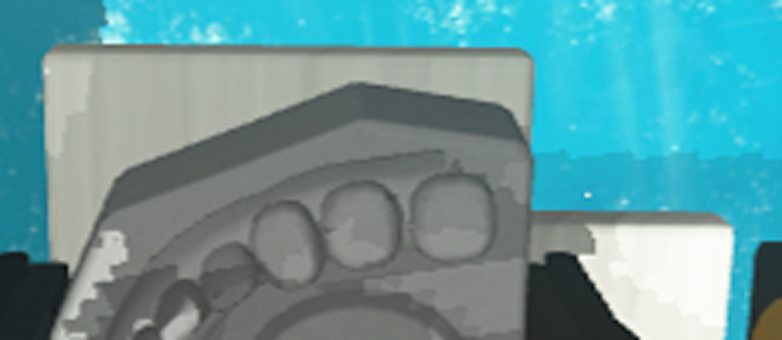

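```bash
python3 - <<'E'
from rig import bot
from h import *
w=bot.capture("wrist");st=bot.read_state()
# use measured cam-in-tool from start
Rct=np.array([[-.001,-.246,.969],[1,-.001,0],[.001,.969,.246]]);C=np.array([-162.4,.1,-66.5])
Rw=cv2.Rodrigues(w["rvec"])[0];T=st["tcp_rot"]
Rct=T.T@Rw.T; C=(T.T@(-Rw.T@np.ravel(w["tvec"])-st["position"]))*1e3; print(C.round(1))
uv=np.array([(48,50),(530,52),(535,217),(735,220)])/3.4+[235,200]
d=(Rct@np.linalg.inv(w["mtx"])@np.c_[uv,np.ones(4)].T).T
for x in(2,3,4): print(x,(C+d*((x-C[0])/d[:,0])[:,None]).round(1).tolist())
E
```

```text
[-162.4    0.4  -66.9]
2 [[2.0, -29.4, -36.9], [2.0, 31.1, -36.7], [2.0, 32.7, -15.0], [2.0, 58.7, -14.5]]
3 [[3.0, -29.6, -36.8], [3.0, 31.3, -36.5], [3.0, 32.9, -14.7], [3.0, 59.0, -14.2]]
4 [[4.0, -29.8, -36.6], [4.0, 31.5, -36.3], [4.0, 33.1, -14.3], [4.0, 59.4, -13.9]]
```

Call:
play_rows:
  motion:
    - [[0,-3,40],[-2,0,0],0.3]
    - [[0,-6,85],[-4,0,0],0.3]
    - [[0,-9,130],[-6,0,0],0.3]
    - [[0,-12,175],[-8,0,0],0.3]
    - [[0,-15,220],[-10,0,0],0.3]
    - [[0,-17,255],[-11.7,0,0],0.3]
    - [[0,-17.4,280.5],[-11.7,0,0],0.3]
    - [[0,-17.4,280.5],[-11.7,0,0],0.3]

```text
time_s: 5.25
position: [0.4839, 0.1242, 0.1201]
tcp_rot: [[-0.003, 0.999, 0.053], [-0.001, 0.053, -0.999], [-1.0, -0.003, 0.001]]
force: [-1.0, -0.0, -2.3]
opening: 0.643
```

Call:
play_rows:
  motion:
    - [[10,0,0],[0,0,0],0.3]
    - [[25,0,0],[0,0,0],0.3]
    - [[36,0,0],[0,0,0],0.3]
    - [[36,0,0],[0,0,0],0.3]
    - [[36,0,0],[0,0,0],0.3]
    - [[36,0,0],[0,0,0],0.3]

```text
time_s: 5.85
position: [0.4856, 0.1274, 0.0851]
tcp_rot: [[0.001, 0.998, 0.058], [0.0, 0.058, -0.998], [-1.0, 0.001, -0.0]]
force: [0.7, 0.0, -1.3]
opening: 0.645
```

```bash
cat > ov.py <<'E'
import sys
from rig import bot
from h import *
from plan import plan
n=sys.argv[1]
st=bot.read_state();T=st["tcp_rot"]
H=(.484,.1258,np.radians(3.3))
def hold(X):
    a=H[2];M=np.array([[np.cos(a),-np.sin(a),0],[np.sin(a),np.cos(a),0],[0,0,1]]);return np.array(X)/1e3@M.T+[H[0],H[1],0]
def plate(X): # plate coords -> tool coords
    X=np.array(X,float);return st["position"]+np.c_[11-X[:,2],X[:,0]+.4,-X[:,1]+.4]/1e3@T.T
rc=lambda a,b,z:[(a,b,z),(a,-b,z),(-a,-b,z),(-a,b,z)]
for k,(x0,y0,w,h,f) in {"top":(325,195,140,110,5.4),"scene":(280,215,140,115,5.2),"wrist":(170,120,300,225,2.6)}.items():
    c=bot.capture(k);im=cv2.resize(c["img"][y0:y0+h,x0:x0+w],None,fx=f,fy=f,interpolation=cv2.INTER_CUBIC)
    for P,col in((hold(rc(38.2,44.7,40)),(0,255,0)),(plate([(58,15,8),(58,-15,8),(31,-15,8),(31,-37,8),(-31,-37,8),(-31,37,8),(31,37,8),(31,15,8)]),(255,0,255))):
        q=((proj(c,P)-[x0,y0]+.5)*f-.5).round().astype(int);cv2.polylines(im,[q.reshape(-1,1,2)],True,col,1)
    cv2.imwrite(f"pics/{n}_{k}.png",im)
plan([.4836,.1262,float(sys.argv[2])],3.3)
E
python3 ov.py a .084
```

```text
t 6.0 pos [0.4857 0.1272 0.0854] yaw 3.3 F [ 0.5 -0.3 -1.6] open 0.644
shift [ 1.4 -2.1  0.8] turn [ 0.    0.   -0.07]
```

View pics/a_top.png

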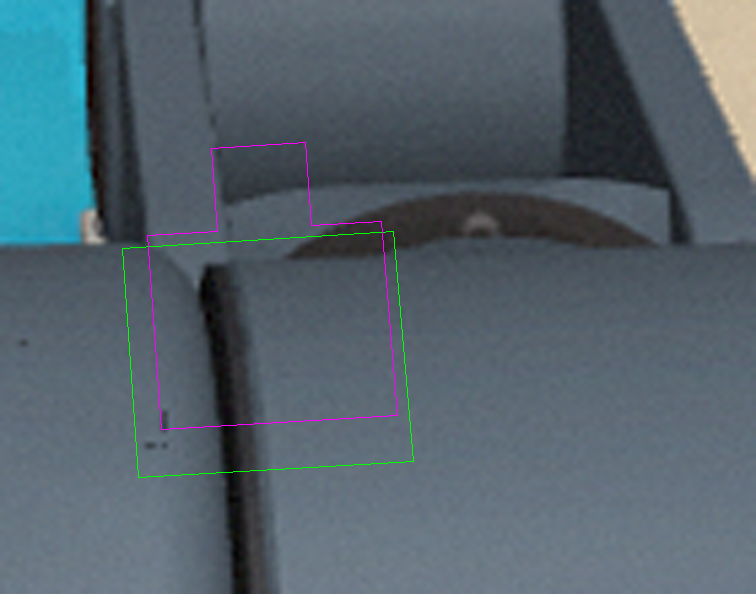

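View pics/a_scene.png

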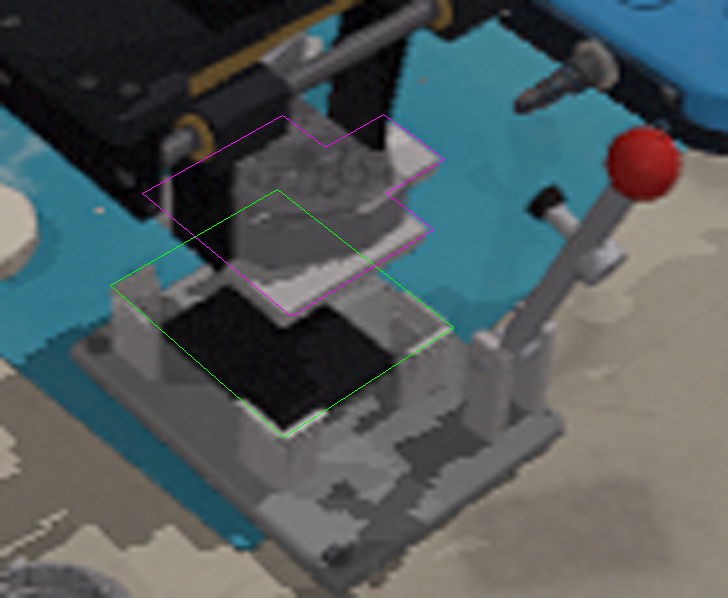

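View pics/a_wrist.png

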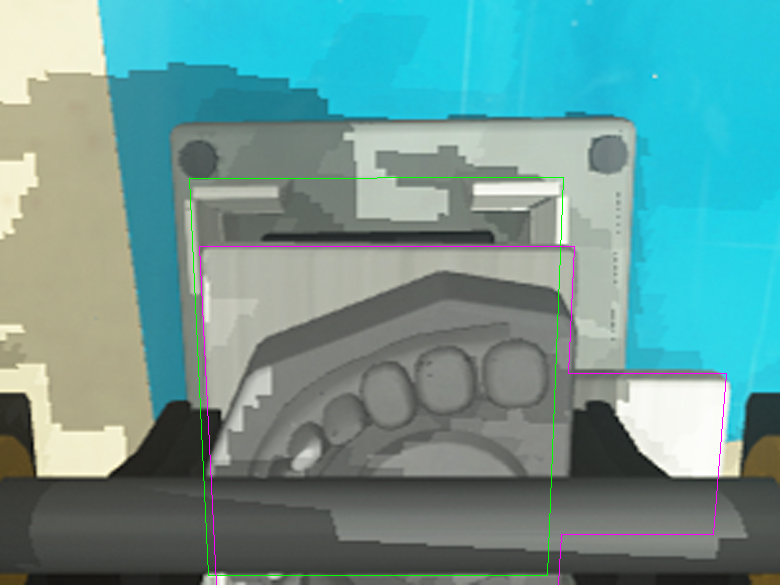

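Call:
play_rows:
  motion:
    - [[8,-1.7,1.7],[0,0,0],0.3]
    - [[18,-1.7,1.7],[0,0,0],0.3]
    - [[28,-1.7,1.7],[0,0,0],0.3]
    - [[28,-1.7,1.7],[0,0,0],0.3]
    - [[28,-1.7,1.7],[0,0,0],0.3]
    - [[28,-1.7,1.7],[0,0,0],0.3]

```text
time_s: 6.6
position: [0.4838, 0.1252, 0.0569]
tcp_rot: [[0.0, 0.998, 0.057], [0.0, 0.057, -0.998], [-1.0, 0.0, 0.0]]
force: [0.3, 0.6, -1.7]
opening: 0.649
```

```bash
python3 ov.py b .057
```

```text
t 6.75 pos [0.4839 0.1252 0.0572] yaw 3.29 F [ 0.6 -0.1 -1.5] open 0.646
shift [ 0.2 -0.3 -1. ] turn [-0.01  0.   -0.04]
```

View pics/b_scene.png

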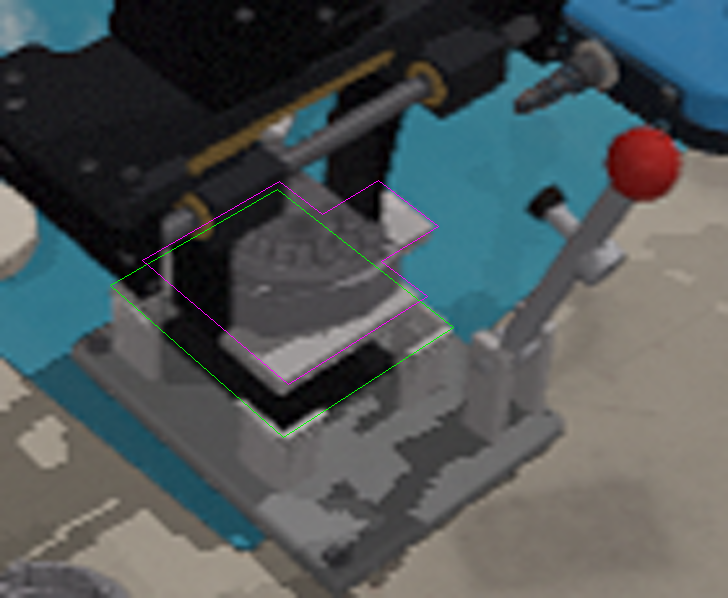

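View pics/b_wrist.png

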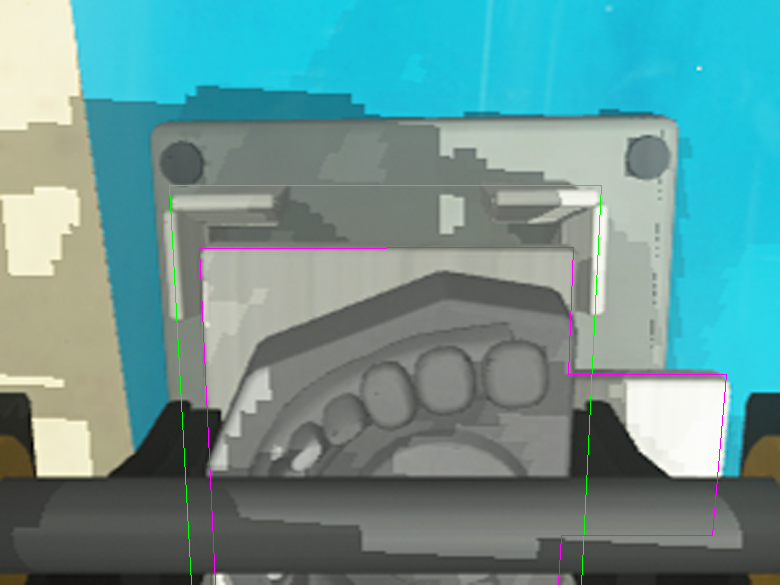

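Call:
play_rows:
  motion:
    - [[4,0,-0.3],[0,0,0],0.3]
    - [[8,0,-0.3],[0,0,0],0.3]
    - [[11,0,-0.3],[0,0,0],0.3]
    - [[14,0,-0.3],[0,0,0],0.3]
    - [[17,0,-0.3],[0,0,0],0.3]
    - [[17,0,-0.3],[0,0,0],0.3]
    - [[17,0,-0.3],[0,0,0],0.3]

```text
time_s: 7.45
position: [0.4837, 0.1251, 0.0397]
tcp_rot: [[0.0, 0.998, 0.058], [-0.001, 0.058, -0.998], [-1.0, 0.0, 0.001]]
force: [-0.2, -2.9, -3.9]
opening: 0.646
```

```bash
python3 ov.py c .035
```

```text
t 7.6 pos [0.4837 0.1252 0.0398] yaw 3.3 F [-0.4 -4.5 -3.3] open 0.646
shift [ 4.8 -0.  -1. ] turn [0.   0.02 0.  ]
```

View pics/c_scene.png

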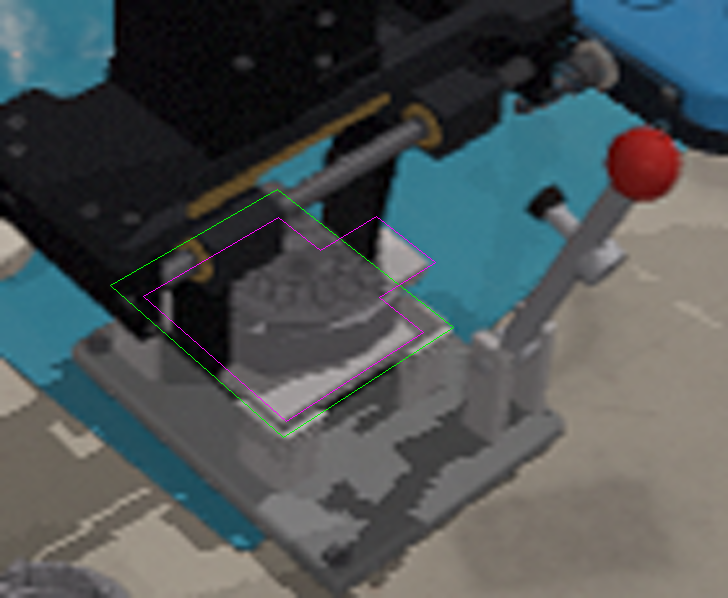

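View pics/c_wrist.png

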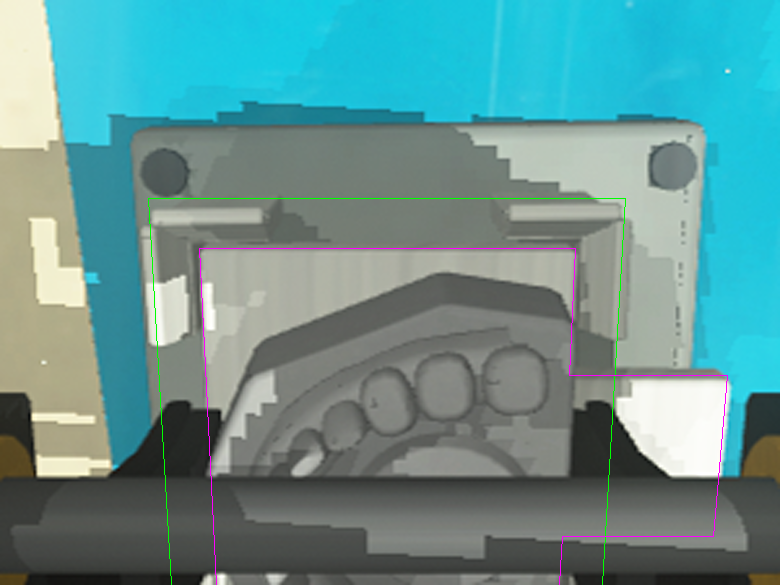

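Call:
play_rows:
  motion:
    - [[0,-0.4,1.0],[0,0,0],0.3]
    - [[0,-0.4,1.0],[0,0,0],0.3]
    - [[0,-0.4,1.0],[0,0,0],0.3]

```text
time_s: 7.9
position: [0.4832, 0.1248, 0.0401]
tcp_rot: [[0.0, 0.998, 0.057], [0.0, 0.057, -0.998], [-1.0, 0.0, -0.0]]
force: [-0.8, -0.1, -2.3]
opening: 0.645
```

Call:
play_rows:
  motion:
    - [[0,0,0.8],[0,0,0],0.3]
    - [[1,0,0.8],[0,0,0],0.3]
    - [[2,0,0.8],[0,0,0],0.3]
    - [[3,0,0.8],[0,0,0],0.3]
    - [[3,0,0.8],[0,0,0],0.3]

```text
time_s: 8.4
position: [0.4833, 0.1237, 0.0368]
tcp_rot: [[-0.0, 0.998, 0.057], [0.0, 0.057, -0.998], [-1.0, -0.0, -0.0]]
force: [-0.6, -0.4, -2.0]
opening: 0.642
```

```bash
python3 ov.py d .035
```

```text
t 8.55 pos [0.4833 0.1237 0.0369] yaw 3.28 F [-0.2  0.4 -2.1] open 0.645
shift [ 1.9  0.5 -2.5] turn [-0.02 -0.    0.01]
```

View pics/d_wrist.png

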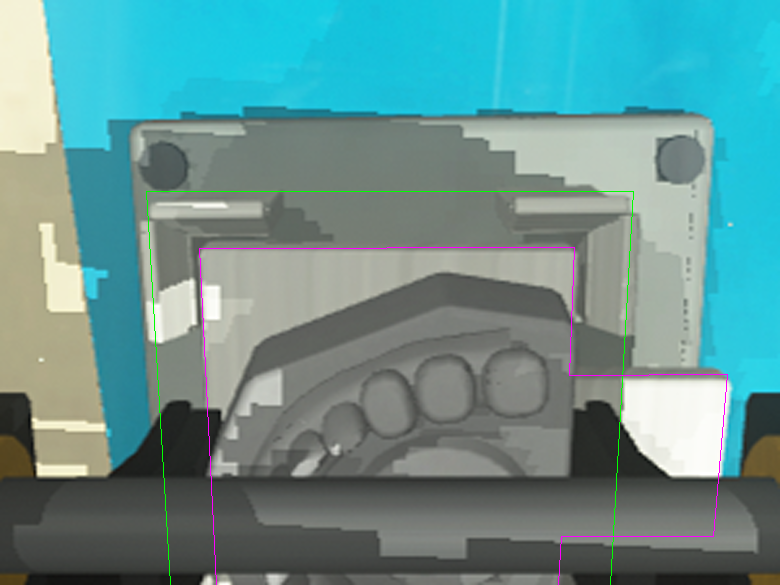

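Call:
play_rows:
  motion:
    - [[1,0,0],[0,0,0],0.3]
    - [[2,0,0],[0,0,0],0.3]
    - [[3,0,0],[0,0,0],0.3]
    - [[3,0,0],[0,0,0],0.3]

```text
time_s: 8.95
position: [0.4833, 0.1239, 0.0342]
tcp_rot: [[0.0, 0.998, 0.057], [0.0, 0.057, -0.998], [-1.0, 0.0, -0.0]]
force: [-1.3, 2.3, 3.6]
opening: 0.649
```

Call:
play_rows:
  motion:
    - [[1,0,0],[0,0,0],0.3]
    - [[2,0,0],[0,0,0],0.3]
    - [[2,0,0],[0,0,0],0.3]

```text
time_s: 9.25
position: [0.4833, 0.1238, 0.032]
tcp_rot: [[0.0, 0.998, 0.057], [0.0, 0.057, -0.998], [-1.0, 0.0, -0.0]]
force: [-0.4, 2.2, 3.6]
opening: 0.65
```

Call:
play_rows:
  motion:
    - [[1,0,0],[0,0,0],0.3]
    - [[2,0,0],[0,0,0],0.3]
    - [[2,0,0],[0,0,0],0.3]

```text
time_s: 9.55
position: [0.4834, 0.1237, 0.0298]
tcp_rot: [[0.0, 0.998, 0.057], [0.0, 0.057, -0.998], [-1.0, 0.0, -0.0]]
force: [-0.7, 2.7, 1.8]
opening: 0.644
```

Call:
play_rows:
  motion:
    - [[0,0,-0.5],[0,0,0],0.3]
    - [[0.5,0,-0.5],[0,0,0],0.3]
    - [[0.5,0,-0.5],[0,0,0],0.3]

```text
time_s: 9.85
position: [0.4834, 0.1239, 0.0294]
tcp_rot: [[0.0, 0.998, 0.058], [-0.0, 0.058, -0.998], [-1.0, -0.0, 0.0]]
force: [-0.4, -0.1, 3.0]
opening: 0.644
```

Call:
play_rows:
  motion:
    - [[0.5,0,0],[0,0,0],0.3]
    - [[0.5,0,0],[0,0,0],0.3]

```text
time_s: 10.05
position: [0.4834, 0.1239, 0.0289]
tcp_rot: [[0.0, 0.998, 0.057], [-0.0, 0.057, -0.998], [-1.0, 0.0, 0.0]]
force: [-1.0, -1.4, 2.5]
opening: 0.645
```

Call:
play_rows:
  motion:
    - [[0.5,0,0],[0,0,0],0.3]
    - [[0.5,0,0],[0,0,0],0.3]

```text
time_s: 10.25
position: [0.4834, 0.124, 0.0284]
tcp_rot: [[0.0, 0.998, 0.058], [-0.0, 0.058, -0.998], [-1.0, 0.0, 0.0]]
force: [-0.1, -2.1, 3.2]
opening: 0.649
```

Call:
play_rows:
  motion:
    - [[0.5,0,0],[0,0,0],0.3]
    - [[0.5,0,0],[0,0,0],0.3]

```text
time_s: 10.45
position: [0.4834, 0.124, 0.0279]
tcp_rot: [[0.0, 0.998, 0.058], [-0.0, 0.058, -0.998], [-1.0, 0.0, 0.0]]
force: [-0.3, -2.6, 3.2]
opening: 0.639
```

Call:
play_rows:
  motion:
    - [[0.5,0,0.2],[0,0,0],0.3]
    - [[0.5,0,0.2],[0,0,0],0.3]

```text
time_s: 10.65
position: [0.4834, 0.124, 0.0274]
tcp_rot: [[0.0, 0.998, 0.057], [0.0, 0.057, -0.998], [-1.0, 0.0, -0.0]]
force: [-1.0, -1.9, 3.2]
opening: 0.645
```

Call:
play_rows:
  motion:
    - [[0.5,0,0],[0,0,0],0.3]
    - [[0.5,0,0],[0,0,0],0.3]

```text
time_s: 10.85
position: [0.4834, 0.124, 0.0271]
tcp_rot: [[0.0, 0.998, 0.057], [-0.0, 0.057, -0.998], [-1.0, 0.0, 0.0]]
force: [-0.5, -1.6, 4.7]
opening: 0.645
```

Call:
play_rows:
  motion:
    - [[0.5,0,0],[0,0,0],0.3]
    - [[0.5,0,0],[0,0,0],0.3]

```text
time_s: 11.05
position: [0.4834, 0.124, 0.0269]
tcp_rot: [[0.0, 0.998, 0.057], [-0.0, 0.057, -0.998], [-1.0, 0.0, 0.0]]
force: [-1.2, -1.2, 7.6]
opening: 0.645
```

Call:
play_rows:
  motion:
    - [[0.5,0,0],[0,0,0],0.3]
    - [[0.5,0,0],[0,0,0],0.3]

```text
time_s: 11.25
position: [0.4834, 0.124, 0.0266]
tcp_rot: [[0.0, 0.998, 0.057], [-0.0, 0.057, -0.998], [-1.0, 0.0, 0.0]]
force: [-1.3, -1.0, 10.5]
opening: 0.645
```

Call:
play_rows:
  motion:
    - [[0.4,0,0],[0,0,0],0.3]
    - [[0.4,0,0],[0,0,0],0.3]

```text
time_s: 11.45
position: [0.4834, 0.124, 0.0265]
tcp_rot: [[0.001, 0.998, 0.057], [-0.0, 0.057, -0.998], [-1.0, 0.001, 0.0]]
force: [-1.4, -1.3, 11.6]
opening: 0.647
```

Call:
play_rows:
  motion:
    - [[0.5,0,0],[0,0,0],0.3]
    - [[0.5,0,0],[0,0,0],0.3]
    - [[0.5,0,0],[0,0,0],0.3]

```text
time_s: 11.75
position: [0.4834, 0.124, 0.0263]
tcp_rot: [[0.001, 0.998, 0.057], [-0.0, 0.057, -0.998], [-1.0, 0.001, 0.0]]
force: [-2.9, -1.1, 13.6]
opening: 0.643
```

Call:
play_rows:
  motion:
    - [[0.25,0,0],[0,0,0],0.3]
    - [[0.25,0,0],[0,0,0],0.3]
    - [[0.25,0,0],[0,0,0],0.3]
    - [[0.25,0,0],[0,0,0],0.3]
    - [[0.25,0,0],[0,0,0],0.3]
    - [[0.25,0,0],[0,0,0],0.3]
    - [[0.25,0,0],[0,0,0],0.3]

```text
time_s: 12.45
position: [0.4834, 0.124, 0.0262]
tcp_rot: [[0.001, 0.998, 0.058], [-0.0, 0.058, -0.998], [-1.0, 0.001, 0.0]]
force: [-2.3, -1.4, 16.1]
opening: 0.644
```

```bash
python3 ov.py e .026
```

```text
t 12.6 pos [0.4834 0.124  0.0262] yaw 3.29 F [-1.9 -1.  15.8] open 0.646
shift [ 0.2  0.3 -2.2] turn [-0.01  0.   -0.05]
```

View pics/e_scene.png

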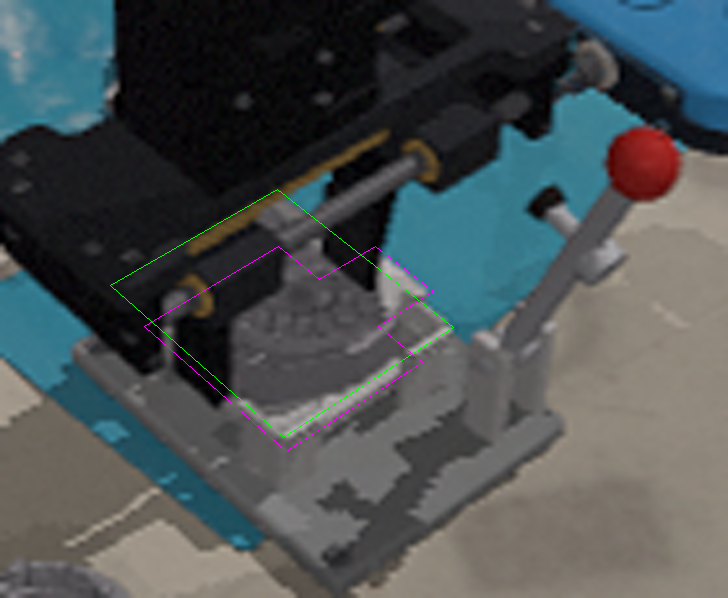

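View pics/e_wrist.png

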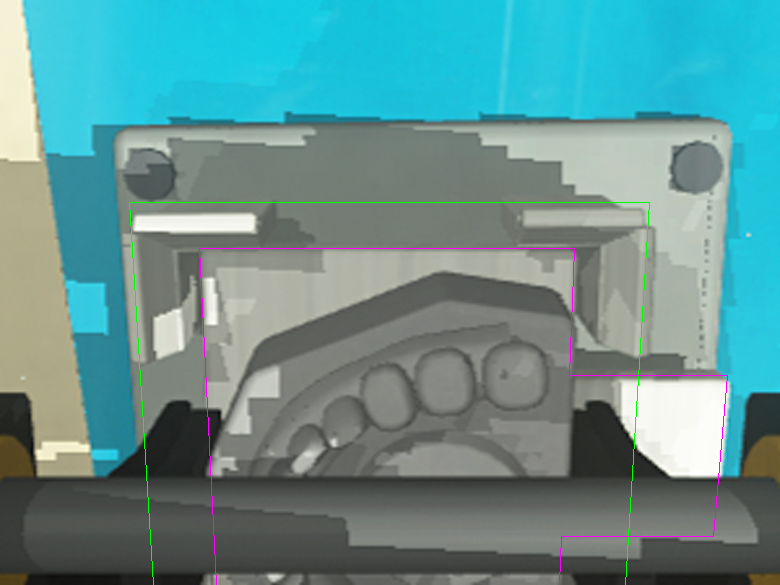

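Call:
play_rows:
  motion:
    - [[-0.5,0,0],[0,0,0],0.3]
    - [[-1.0,0,0],[0,0,0],0.3]
    - [[-1.0,0,0],[0,0,0],0.3]

```text
time_s: 12.9
position: [0.4834, 0.124, 0.0266]
tcp_rot: [[0.001, 0.998, 0.057], [0.0, 0.057, -0.998], [-1.0, 0.001, 0.0]]
force: [-2.1, -0.9, 10.6]
opening: 0.647
```

Still pushing at 10 N; opening here is fine (fingertips about 3 mm above the plate).

Call:
play_rows:
  motion:
    - [[-0.7,0,0],[0,0,0],0.3]
    - [[-0.7,0,0],[0,0,0],0.3]
    - [[-0.7,0,0],[0,0,0],0.75]
    - [[-0.7,0,0],[0,0,0],0.75]
    - [[-0.7,0,0],[0,0,0],0.75]
    - [[-0.7,0,0],[0,0,0],0.75]

```text
time_s: 13.5
position: [0.4829, 0.1241, 0.0264]
tcp_rot: [[-0.001, 0.998, 0.057], [0.0, 0.057, -0.998], [-1.0, -0.001, -0.0]]
force: [-0.7, -0.5, 3.7]
opening: 0.744
```

Call:
play_rows:
  motion:
    - [[0,0,0],[0,0,0],0.9]
    - [[0,0,0],[0,0,0],0.9]
    - [[0,0,0],[0,0,0],0.9]

```text
time_s: 13.8
position: [0.4827, 0.124, 0.0263]
tcp_rot: [[-0.001, 0.998, 0.057], [0.0, 0.057, -0.998], [-1.0, -0.001, -0.0]]
force: [-2.6, -0.2, 2.9]
opening: 0.879
```

```bash
python3 ov.py f .026
```

```text
t 13.95 pos [0.4832 0.1239 0.0264] yaw 3.28 F [-0.7  0.2  2.8] open 0.895
shift [ 0.4  0.5 -2.2] turn [-0.02 -0.    0.01]
```

View pics/f_wrist.png

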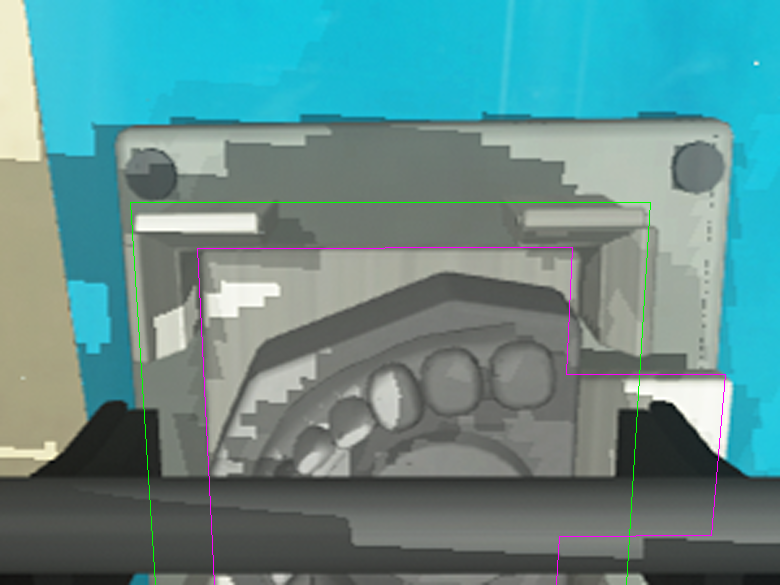

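View pics/f_scene.png

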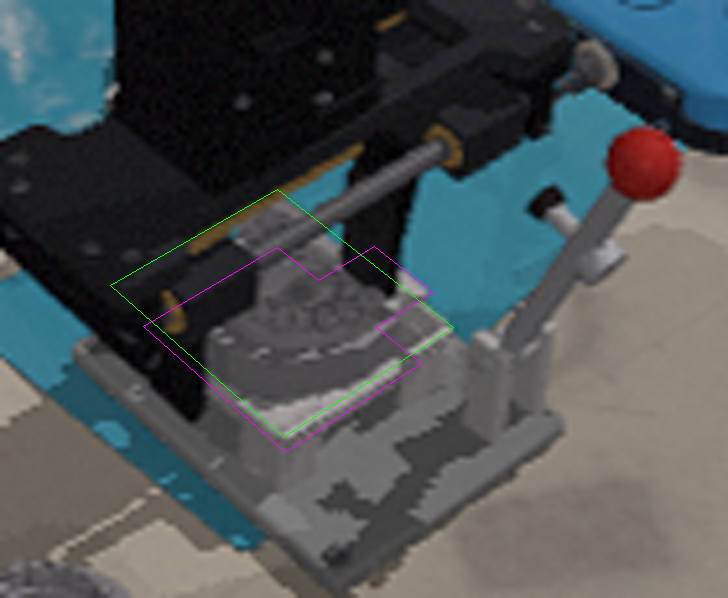

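Call:
play_rows:
  motion:
    - [[-3,0,0],[0,0,0],0.9]
    - [[-8,0,0],[0,0,0],0.9]
    - [[-8,0,0],[0,0,0],0.9]

```text
time_s: 14.25
position: [0.4844, 0.124, 0.0351]
tcp_rot: [[0.002, 0.998, 0.057], [0.0, 0.057, -0.998], [-1.0, 0.002, 0.0]]
force: [0.2, 0.4, 0.2]
opening: 0.9
```

Call:
play_rows:
  motion:
    - [[-30,0,0],[0,0,0],0.9]
    - [[-80,0,0],[0,0,0],0.5]
    - [[-130,0,0],[0,0,0],0]
    - [[-180,0,0],[0,0,0],0]
    - [[-205,0,0],[0,0,0],0]
    - [[-205,0,0],[0,0,0],0]
    - [[-205,0,0],[0,0,0],0]

```text
time_s: 14.95
position: [0.4832, 0.1239, 0.2398]
tcp_rot: [[0.001, 0.998, 0.057], [-0.0, 0.057, -0.998], [-1.0, 0.001, 0.0]]
force: [-0.6, 0.3, -0.5]
opening: 0.439
```

```bash
python3 plan.py 0.536 -0.010 0.24 3.3
```

```text
t 14.95 pos [0.4832 0.1239 0.2398] yaw 3.29 F [-0.6  0.3 -0.5] open 0.439
shift [ -0.2  45.  136.7] turn [-0.01  0.   -0.07]
```

Call:
play_rows:
  motion:
    - [[0,15,45],[0,0,0],0]
    - [[0,30,90],[0,0,0],0]
    - [[0,45,136.7],[0,0,0],0]
    - [[0,45,136.7],[0,0,0],0]
    - [[0,45,136.7],[0,0,0],0]
    - [[0,45,136.7],[0,0,0],0]

```text
time_s: 15.55
position: [0.5345, -0.009, 0.2378]
tcp_rot: [[-0.004, 0.998, 0.058], [0.001, 0.058, -0.998], [-1.0, -0.004, -0.002]]
force: [-0.2, 0.2, -0.0]
opening: 0.009
```

```bash
python3 - <<'E'
from rig import bot
from h import *
from plan import plan
for k,(x0,y0,w,h,f) in {"top":(325,195,160,120,5),"scene":(280,160,200,160,4),"wrist":(0,0,640,480,1)}.items():
    c=bot.capture(k);cv2.imwrite(f"pics/g_{k}.png",cv2.resize(c["img"][y0:y0+h,x0:x0+w],None,fx=f,fy=f,interpolation=cv2.INTER_CUBIC))
plan([.536,-.01,.14],3.3)
E
```

```text
t 15.7 pos [ 0.5352 -0.0085  0.239 ] yaw 3.39 F [ 0.7 -0.5 -0.2] open 0.006
shift [99.   0.9  1.6] turn [ 0.09 -0.03  0.09]
```

View pics/g_wrist.png

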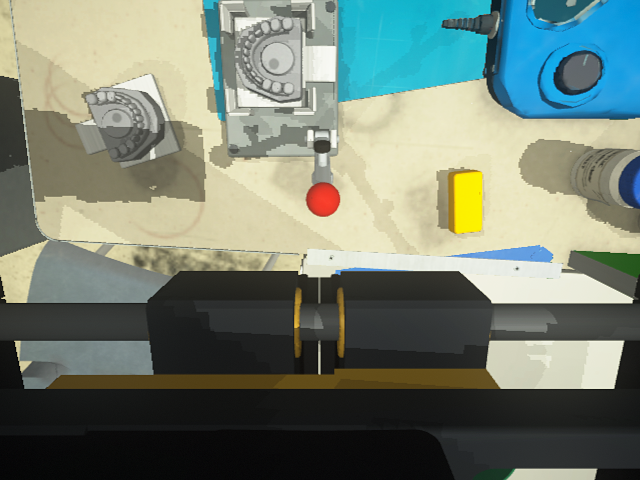

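View pics/g_scene.png

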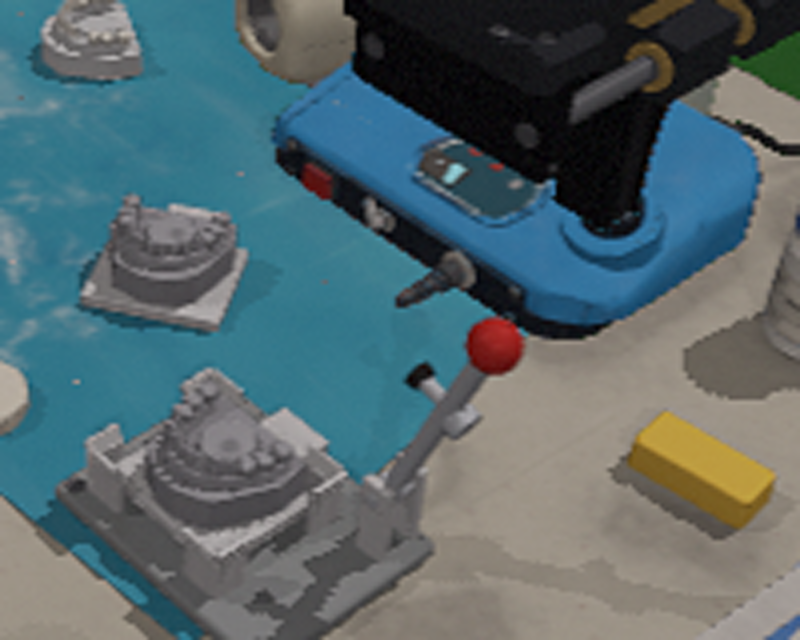

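View pics/g_top.png

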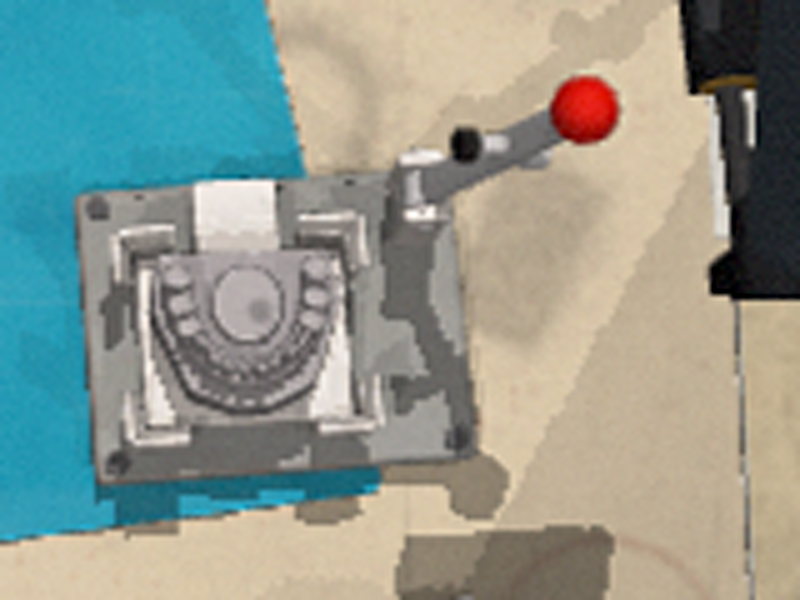

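Call:
play_rows:
  motion:
    - [[35,0,0],[0,0,0],0]
    - [[70,0,0],[0,0,0],0]
    - [[98,0,0],[0,0,0],0]
    - [[98,0,0],[0,0,0],0]
    - [[98,0,0],[0,0,0],0]

```text
time_s: 16.2
position: [0.536, -0.0092, 0.1417]
tcp_rot: [[-0.001, 0.998, 0.059], [0.0, 0.059, -0.998], [-1.0, -0.001, -0.0]]
force: [-0.0, -0.5, 0.7]
opening: 0.007
```

```bash
cat > cap.py <<'E'
import sys
from rig import bot
from h import *
from plan import plan
n=sys.argv[1]
for k,(x0,y0,w,h,f) in {"top":(325,195,160,120,5),"scene":(280,160,200,160,3.7)}.items():
    c=bot.capture(k);cv2.imwrite(f"pics/{n}_{k}.png",cv2.resize(c["img"][y0:y0+h,x0:x0+w],None,fx=f,fy=f,interpolation=cv2.INTER_CUBIC))
plan([.536,-.01,.14],3.3)
E
python3 cap.py i
```

```text
t 16.3 pos [ 0.5373 -0.0097  0.1431] yaw 3.34 F [ 0.1 -0.1  1.4] open 0.008
shift [ 3.1 -1.3  0.2] turn [ 0.04  0.05 -0.18]
```

View pics/i_scene.png

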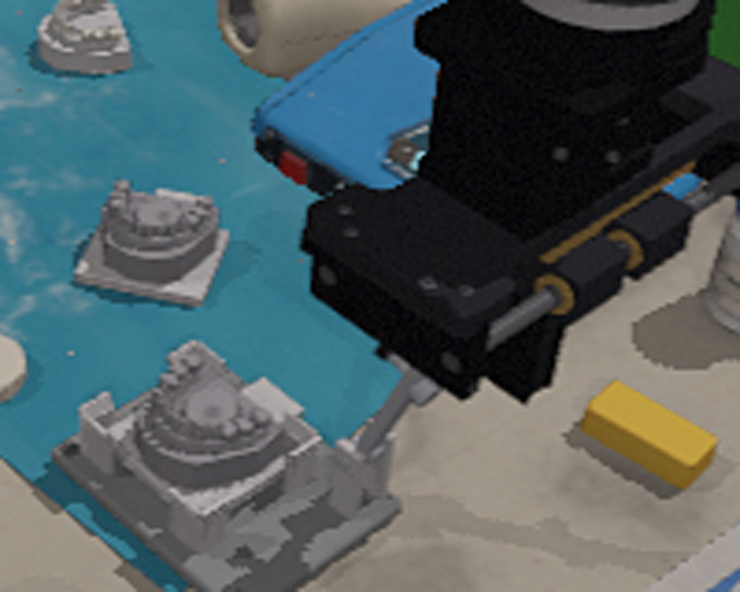

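Call:
play_rows:
  motion:
    - [[0,0,-6],[0,0,0],0]
    - [[0,0,-12],[0,0,0],0]
    - [[0,0,-18],[0,0,0],0]
    - [[0,0,-24],[0,0,0],0]
    - [[0,0,-30],[0,0,0],0]

```text
time_s: 16.8
position: [0.535, 0.0202, 0.1421]
tcp_rot: [[0.002, 0.998, 0.057], [-0.001, 0.057, -0.998], [-1.0, 0.002, 0.001]]
force: [0.8, -3.2, 2.9]
opening: 0.005
```

Call:
play_rows:
  motion:
    - [[0,0,-8],[0,0,0],0]
    - [[0,0,-16],[0,0,0],0]
    - [[0,0,-24],[0,0,0],0]
    - [[0,0,-30],[0,0,0],0]

```text
time_s: 17.2
position: [0.5325, 0.0509, 0.1414]
tcp_rot: [[-0.0, 0.998, 0.058], [0.0, 0.058, -0.998], [-1.0, -0.0, -0.0]]
force: [0.4, -2.5, 0.7]
opening: 0.004
```

```bash
python3 cap.py j
```

```text
t 17.3 pos [0.5322 0.0513 0.1413] yaw 3.34 F [ 0.2  0.1 -0.4] open 0.005
shift [ 1.2  0.2 61.4] turn [ 0.04 -0.05  0.04]
```

View pics/j_scene.png

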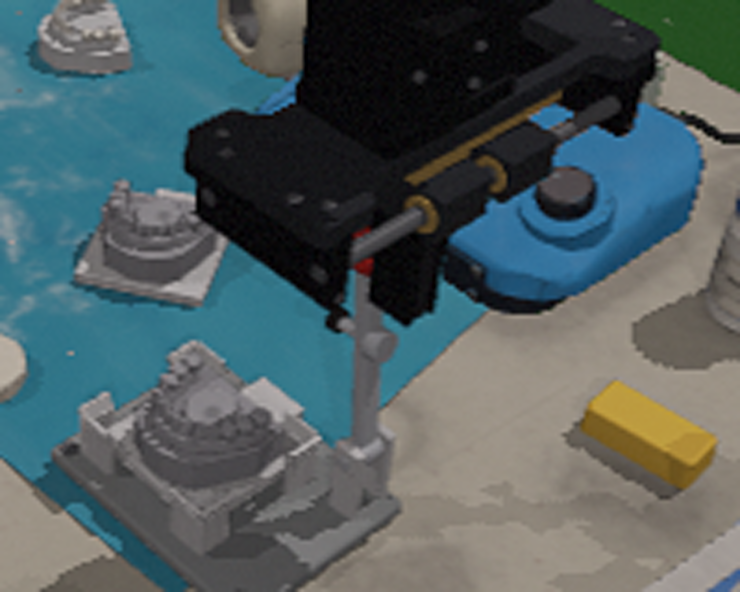

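View pics/j_top.png

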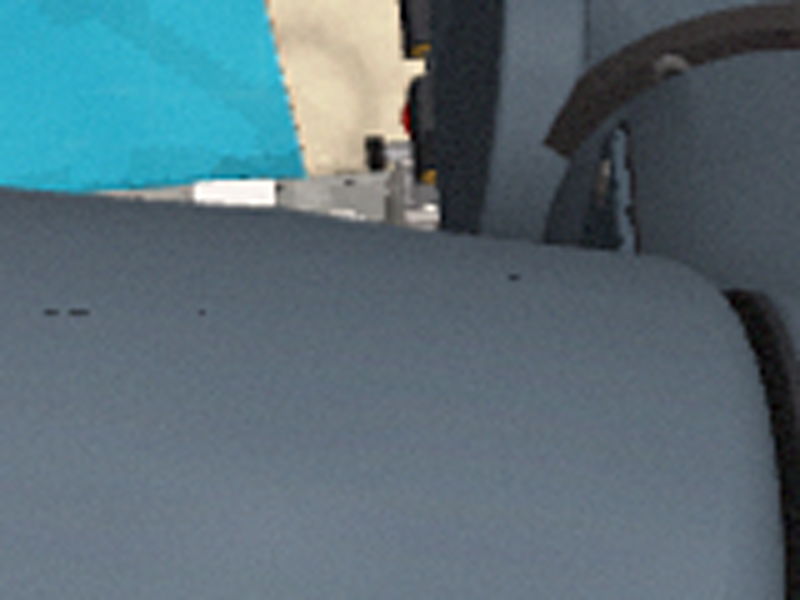

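Call:
play_rows:
  motion:
    - [[0,0,-8],[0,0,0],0]
    - [[0,0,-16],[0,0,0],0]
    - [[0,0,-24],[0,0,0],0]
    - [[0,0,-32],[0,0,0],0]
    - [[0,0,-32],[0,0,0],0]

```text
time_s: 17.8
position: [0.5304, 0.0832, 0.1414]
tcp_rot: [[-0.001, 0.998, 0.058], [0.001, 0.058, -0.998], [-1.0, -0.001, -0.001]]
force: [1.0, -0.3, -0.6]
opening: -0.004
```

```bash
python3 cap.py k
```

```text
t 17.9 pos [0.5304 0.0827 0.1415] yaw 3.31 F [-0.8 -0.5  0.4] open 0.006
shift [ 1.4  0.2 92.9] turn [ 0.01 -0.05  0.04]
```

View pics/k_scene.png

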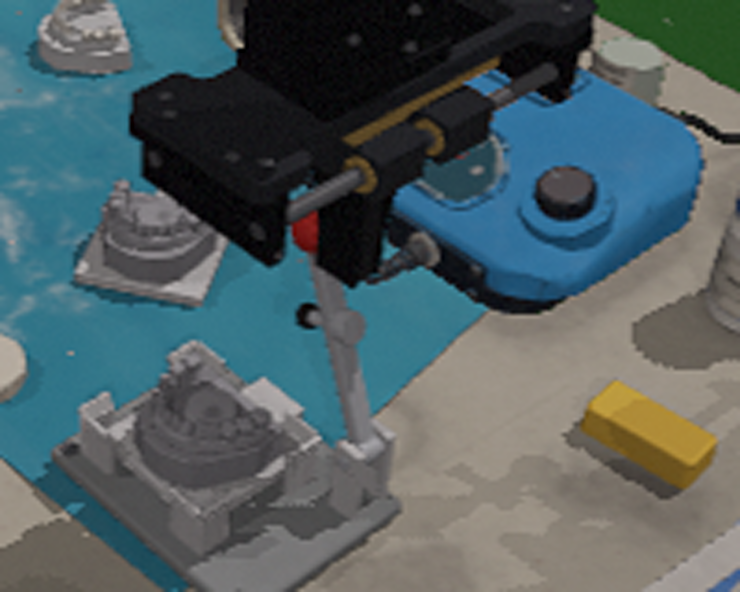

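Call:
play_rows:
  motion:
    - [[1.5,0,-5],[0,0,0],0]
    - [[3,0,-10],[0,0,0],0]
    - [[5,0,-15],[0,0,0],0]
    - [[7,0,-20],[0,0,0],0]
    - [[7,0,-20],[0,0,0],0]

```text
time_s: 18.4
position: [0.5293, 0.1025, 0.134]
tcp_rot: [[-0.001, 0.998, 0.058], [0.0, 0.058, -0.998], [-1.0, -0.001, -0.0]]
force: [0.6, -0.6, -0.7]
opening: 0.004
```

```bash
python3 cap.py l
```

```text
t 18.5 pos [0.5295 0.1024 0.1344] yaw 3.28 F [ 0.2 -0.1  0.1] open 0.008
shift [-5.700e+00  1.000e-01  1.126e+02] turn [-0.02 -0.05  0.02]
```

View pics/l_scene.png

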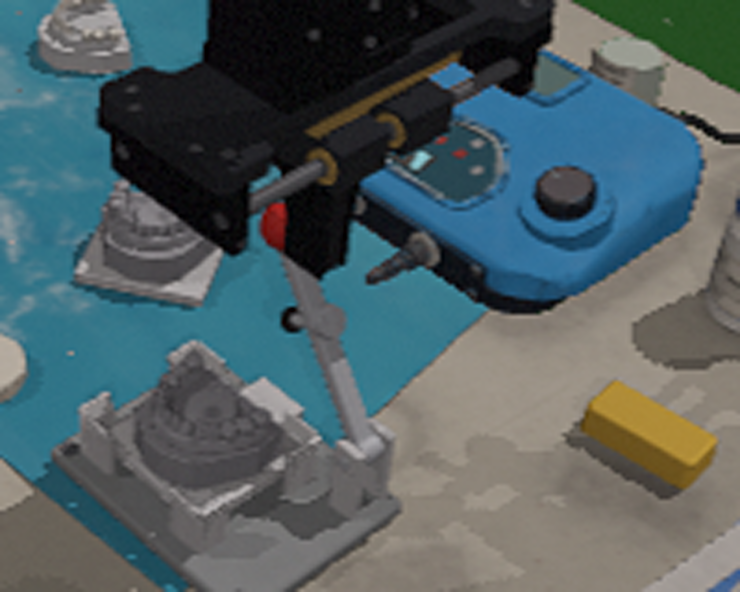

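Call:
play_rows:
  motion:
    - [[0,0,4],[0,0,0],0]
    - [[-25,0,4],[0,0,0],0]
    - [[-40,0,2],[0,0,0],0]
    - [[-40,0,-12],[0,0,0],0]
    - [[-36,0,-25],[0,0,0],0]
    - [[-28,0,-25],[0,0,0],0]
    - [[-25,0,-25],[0,0,0],0]
    - [[-25,0,-25],[0,0,0],0]

```text
time_s: 19.3
position: [0.527, 0.1269, 0.1578]
tcp_rot: [[-0.004, 0.998, 0.058], [-0.0, 0.058, -0.998], [-1.0, -0.004, 0.0]]
force: [0.2, 1.0, 0.9]
opening: 0.003
```

```bash
python3 cap.py m
```

```text
t 19.4 pos [0.5279 0.1266 0.1587] yaw 3.27 F [0.  0.3 0.2] open 0.007
shift [ 18.7   0.3 136.9] turn [-0.03  0.    0.09]
```

View pics/m_scene.png

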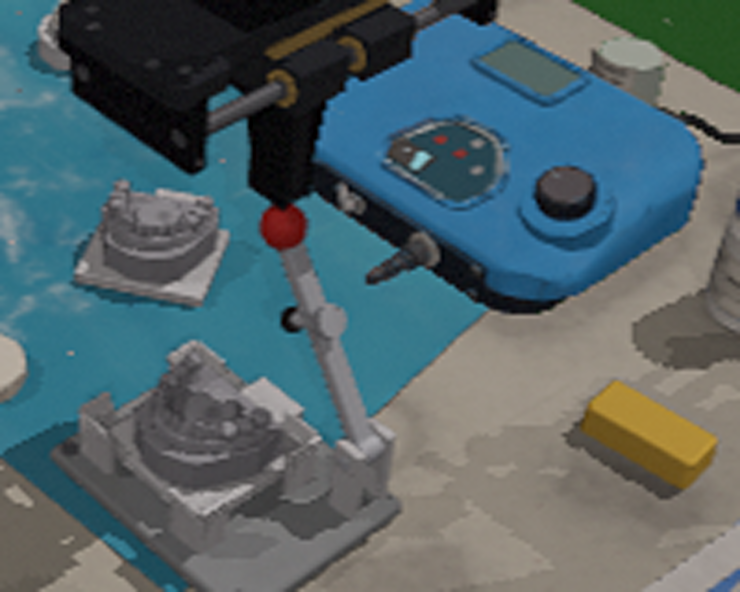

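Call:
play_rows:
  motion:
    - [[8,0,-2],[0,0,0],0]
    - [[18,0,-9],[0,0,0],0]
    - [[25,0,-15],[0,0,0],0]
    - [[31,0,-21],[0,0,0],0]
    - [[38,0,-26],[0,0,0],0]
    - [[45,0,-31],[0,0,0],0]
    - [[45,0,-31],[0,0,0],0]

```text
time_s: 20.1
position: [0.5262, 0.1583, 0.1137]
tcp_rot: [[-0.001, 0.998, 0.058], [0.0, 0.058, -0.998], [-1.0, -0.001, -0.0]]
force: [-0.3, 0.1, 1.2]
opening: 0.002
```

```bash
python3 cap.py n
```

```text
t 20.2 pos [0.526  0.1574 0.1139] yaw 3.31 F [-0.7  0.3 -0.6] open 0.002
shift [-25.9   0.3 167.7] turn [0.01 0.05 0.09]
```

View pics/n_scene.png

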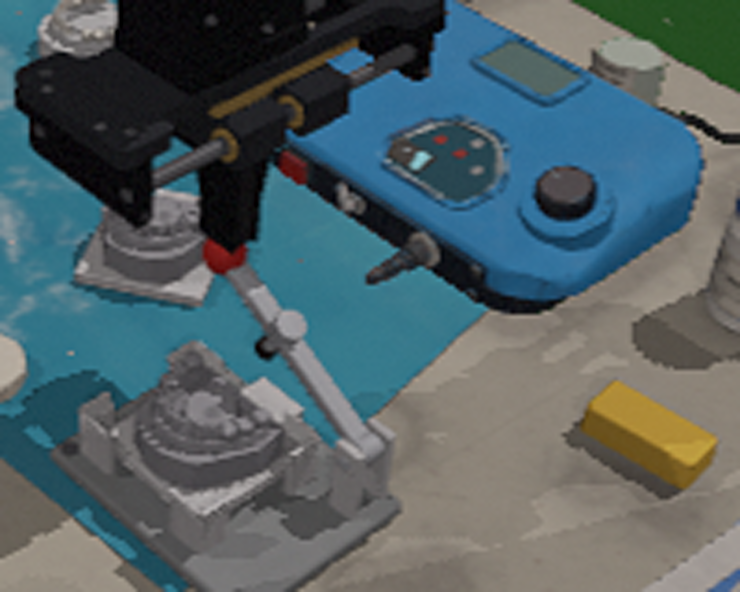

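Call:
play_rows:
  motion:
    - [[8,0,-4],[0,0,0],0]
    - [[15,0,-7.5],[0,0,0],0]
    - [[21,0,-10],[0,0,0],0]
    - [[27,0,-12],[0,0,0],0]
    - [[32,0,-13.5],[0,0,0],0]
    - [[37,0,-14.5],[0,0,0],0]
    - [[37,0,-14.5],[0,0,0],0]

```text
time_s: 20.9
position: [0.5251, 0.172, 0.0766]
tcp_rot: [[-0.002, 0.998, 0.058], [-0.001, 0.058, -0.998], [-1.0, -0.002, 0.001]]
force: [0.3, -0.1, -0.0]
opening: 0.006
```

```bash
python3 cap.py o
```

```text
t 21.0 pos [0.5253 0.1719 0.0771] yaw 3.3 F [ 0.8  0.6 -0.6] open 0.003
shift [-62.8   0.2 182.2] turn [0.   0.03 0.06]
```

View pics/o_scene.png

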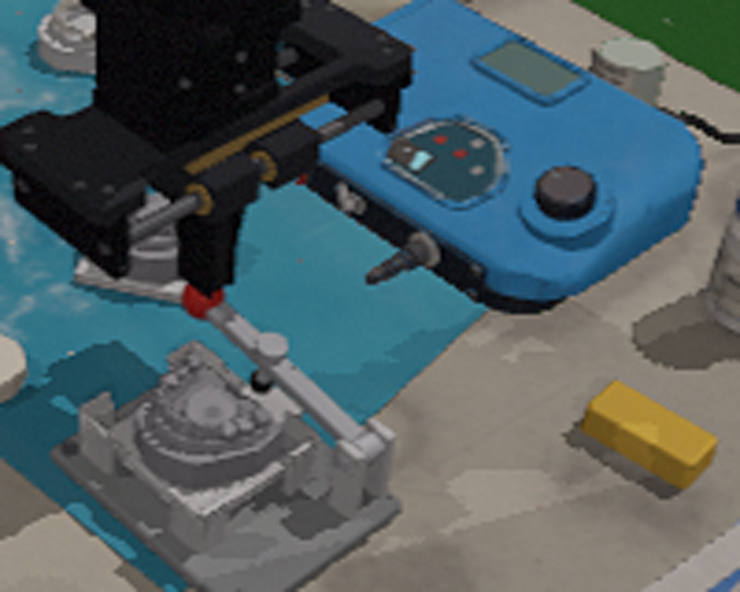

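Call:
play_rows:
  motion:
    - [[4,0,-0.5],[0,0,0],0]
    - [[8,0,-1],[0,0,0],0]
    - [[12,0,-1.5],[0,0,0],0]
    - [[16,0,-2],[0,0,0],0]
    - [[16,0,-2],[0,0,0],0]

```text
time_s: 21.5
position: [0.5253, 0.1742, 0.0609]
tcp_rot: [[-0.001, 0.998, 0.058], [-0.0, 0.058, -0.998], [-1.0, -0.001, 0.0]]
force: [-0.3, 0.1, 0.4]
opening: 0.008
```

Call:
play_rows:
  motion:
    - [[2,0,0],[0,0,0],0]
    - [[4,0,0],[0,0,0],0]
    - [[4,0,0],[0,0,0],0]

```text
time_s: 21.8
position: [0.5254, 0.1743, 0.0573]
tcp_rot: [[-0.0, 0.998, 0.057], [-0.0, 0.057, -0.998], [-1.0, -0.0, 0.0]]
force: [0.1, 0.9, 0.9]
opening: 0.003
```

Call:
play_rows:
  motion:
    - [[1,0,0],[0,0,0],0]
    - [[2,0,0],[0,0,0],0]
    - [[2,0,0],[0,0,0],0]

```text
time_s: 22.1
position: [0.5255, 0.1743, 0.0567]
tcp_rot: [[0.0, 0.998, 0.057], [-0.0, 0.057, -0.998], [-1.0, 0.0, 0.0]]
force: [-1.8, 0.6, 8.6]
opening: 0.005
```

```bash
python3 cap.py p
```

```text
t 22.2 pos [0.5255 0.1743 0.0567] yaw 3.29 F [-2.5  1.3  8.5] open 0.007
shift [-8.330e+01 -1.000e-01  1.846e+02] turn [-0.01  0.   -0.03]
```

View pics/p_scene.png

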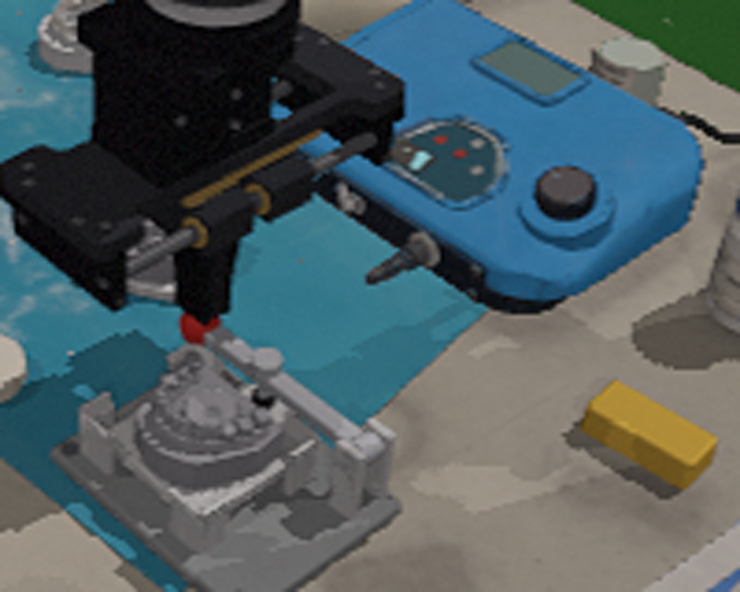

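Call:
play_rows:
  motion:
    - [[1,0,0],[0,0,0],0]
    - [[1,0,0],[0,0,0],0]
    - [[1,0,0],[0,0,0],0]

```text
time_s: 22.5
position: [0.5256, 0.1743, 0.0564]
tcp_rot: [[0.001, 0.998, 0.058], [-0.0, 0.058, -0.998], [-1.0, 0.001, 0.0]]
force: [-3.0, -0.1, 13.4]
opening: 0.004
```

Call:
play_rows:
  motion:
    - [[-3,0,0],[0,0,0],0]
    - [[-30,0,0],[0,0,0],0]
    - [[-80,0,0],[0,0,0],0]
    - [[-130,0,-30],[0,0,0],0]
    - [[-160,0,-80],[0,0,0],0]
    - [[-160,0,-130],[0,0,0],0]
    - [[-160,0,-180],[0,0,0],0]
    - [[-160,0,-200],[0,0,0],0]

```text
time_s: 23.3
position: [0.5138, 0.3769, 0.2153]
tcp_rot: [[0.002, 0.998, 0.059], [0.001, 0.059, -0.998], [-1.0, 0.002, -0.001]]
force: [-0.1, -0.8, -0.6]
opening: 0.004
```

```bash
python3 cap.py q; python3 - <<'E'
from rig import bot
from h import *
c=bot.capture("top");s=bot.capture("scene");w=bot.capture("wrist")
cv2.imwrite("pics/q_w.png",w["img"])
U={}
for n,k in(("t",c),("s",s)):
    h=cv2.cvtColor(k["img"],cv2.COLOR_BGR2HSV);m=((h[...,1]>170)&(h[...,2]>70)&((h[...,0]<6)|(h[...,0]>174))).astype(np.uint8)
    N,l,st,ce=cv2.connectedComponentsWithStats(m)
    for i in range(1,N):
        if st[i,4]>25: print(n,st[i],ce[i].round(1))
    for nm,X in(("knob shut",[.484+.0439-.0027,.1245+.0025+.047,.044]),): print(n,"expected",proj(k,[X]))
E
```

```text
t 23.4 pos [0.5133 0.3782 0.2144] yaw 3.58 F [ 0.8 -0.6  0.1] open 0.007
shift [ 73.7  -1.7 389. ] turn [ 0.28 -0.1  -0.08]
t [84 56  9  9 61] [87.9 60.1]
t [  68  100   45   39 1119] [ 89.  118.8]
t [291 163   9   4  33] [295.2 164.5]
t [340 232  11  12 104] [345.  237.3]
t expected [[346.44564751 236.89199786]]
s [387  10  16  23 205] [394.4  20.9]
s [149  94  23   8  27] [160.5  97.4]
s [277 125  34  14 264] [293.6 131.3]
s [356 202   6   7  29] [358.6 205.2]
s [329 242  10  11  75] [333.2 246.5]
s expected [[334.83168056 247.67565346]]
```

View pics/q_scene.png

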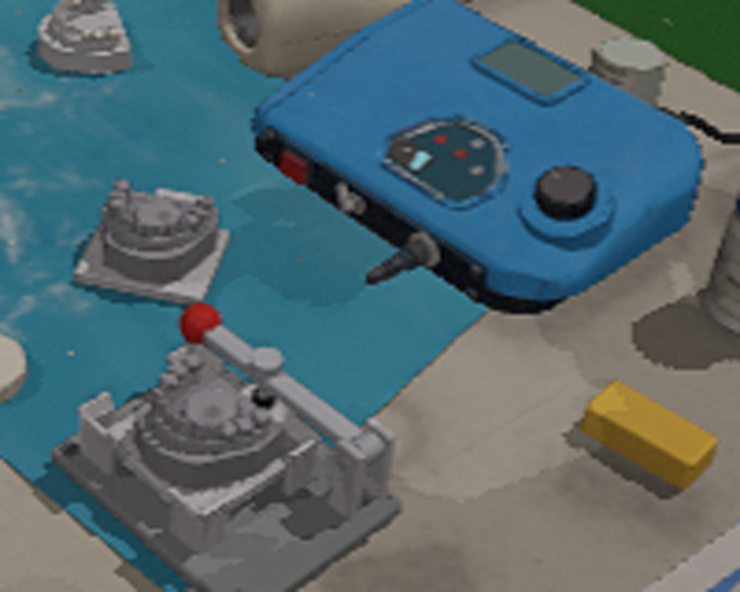

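View pics/q_top.png

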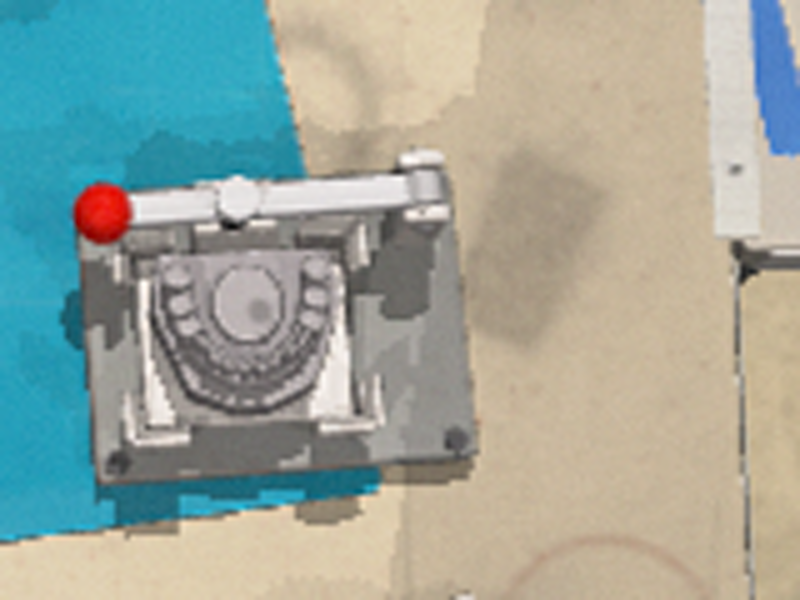

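```bash
python3 - <<'E'
from rig import bot
from h import *
c=bot.capture("top");s=bot.capture("scene")
P=lambda k:k["mtx"]@np.c_[cv2.Rodrigues(k["rvec"])[0],np.ravel(k["tvec"])]
X=cv2.triangulatePoints(P(c),P(s),np.array([[345.],[237.3]]),np.array([[333.2],[246.5]]));X=(X[:3]/X[3]).ravel()
a=np.radians(3.3)
for y in(.1258,.1245):
    d=X-[.484,y,0];print(X.round(4),np.array([np.cos(a)*d[0]+np.sin(a)*d[1],-np.sin(a)*d[0]+np.cos(a)*d[1],d[2]]).round(4))
for k,n in((s,"s"),(c,"t")):
    x0,y0=(320,235) if n=="s" else (335,225)
    cv2.imwrite(f"pics/r_{n}.png",cv2.resize(k["img"][y0:y0+65,x0:x0+80],None,fx=9,fy=9,interpolation=cv2.INTER_CUBIC))
st=bot.read_state();print(st["position"],st["time_s"])
E
```

```text
[0.5239 0.1767 0.0458] [0.0428 0.0485 0.0458]
[0.5239 0.1767 0.0458] [0.0428 0.0498 0.0458]
[0.51407147 0.37246357 0.2140762 ] 23.65
```

View pics/r_s.png

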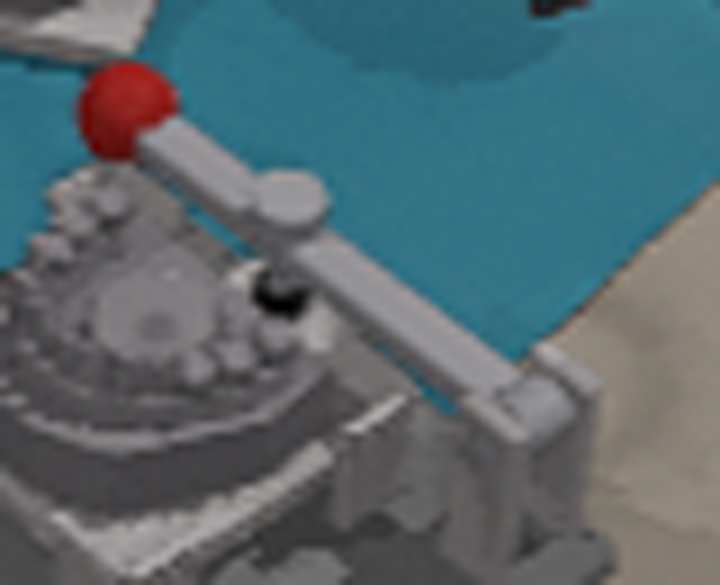

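View pics/q_w.png

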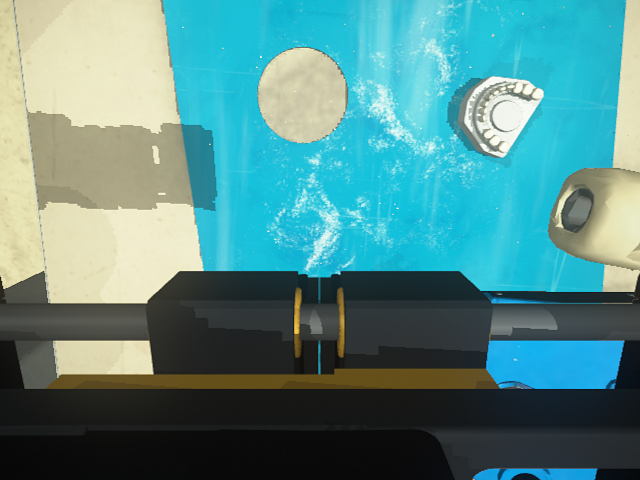

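Call:
play_rows:
  motion:
    - [[0,0,0],[0,0,0],0]
    - [[0,0,0],[0,0,0],0]
    - [[0,0,0],[0,0,0],0]

```text
time_s: 23.95
position: [0.5143, 0.3732, 0.2146]
tcp_rot: [[0.0, 0.998, 0.056], [-0.0, 0.056, -0.998], [-1.0, 0.0, 0.0]]
force: [-0.6, 0.2, -0.5]
opening: 0.011
```

```bash
python3 -c "
from rig import bot
print(bot.read_state()['time_s'],bot.read_state()['force']);print(bot.hand_in())"
```

```text
23.95 [-0.6089837   0.15746175 -0.52800972]
the job is handed in; nothing more can be done
None
```

The leftmost plate-mounted cast is in the holder between the four guides, and the clamp is shut on its tongue. I handed the job in at 23.95 s.

**Seating:** The bed gave way at about 6 N. It then met a stop of about 15 N/mm, close to the 16 N/mm rubber. I held the confirming push at a wrist reading of about 16 N for 0.7 s. With the cast's weight of about 2 N added, the bed carried about 18 N, below the 25 N limit.

**Clamp:** I only swung the clamp after that push. I pushed the knob over with closed fingers and pressed it down until it stopped hard, at about 13 N.

**Last checks:**
- The cast sits level in the nest, the foot rests on the tongue and the arm looks level.
- The robot is clear, with wrist force near zero.
- The wax block was in its place in the last view. The felt wheel was not touched, but I did not measure it again.

**Disagreements:**
- **Knob height:** The cameras put the shut knob at 45.8 mm instead of 44 mm. That is within the 2 mm calibration, and the clamp would not go lower under 13 N. The press itself also read about 1.4 mm high, and I put that down to the fingertips reaching slightly below the stated tool point.
- **Plate underside:** The robot reading puts it at about 15 mm under load, against a stated minimum of 16 mm. The same fingertip offset and the rubber squashing would explain it.
- **After letting go:** About 3 N of upward force stayed on the fingers until I lifted, so the tips were probably still touching the plate.

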